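# Index the grill caddy and stand the fallen rub shaker in it

## Task

First turn the condiment caddy's round tray (its upright post is there to turn it by) until the empty bay comes to rest in the click right at the index block, with nothing set in it yet. Then pick up the toppled rub shaker, set it down gently, cap up, so that it stands flat inside the rim of that empty bay, and let go, leaving the tray in its click. Leave the rub bowl, spray bottle, tongs and basting brush where they are.

Things in the scene. Friction and masses are not known exactly. Their poses are not given: they have to be found in the camera images.
- caddy: Fixed base of the condiment caddy, a dark steel disc (radius 118, height 12) under the round tray. Origin on the shelf at the turning axis, z up; its -x axis points from the axis to the index block, which stands roughly towards the robot. Carries the tray.
- hub (a point): On the turning axis, at the tray's upper face (24 above the shelf; tray radius 132). The hub is a stub of radius 18, 30 tall. Round the tray, 90 degrees apart: the empty bay and three fixed pots (radius up to 34, up to 56 above the tray, 82 from the axis).
- index (a point): Top centre of the index block, the only block beside the tray: 26 x 32, 32 tall, fixed to the base 172 from the axis. A sprung roller between it and the tray's edge drops between pairs of small studs on the edge: a click every quarter turn.
- turntable (a joint): Angle of the round steel tray, rad, counter-clockwise from above positive. 0: the empty bay in its click at the index block. Next click at 1.571; stops at -0.5 and 2.9. Starts between 0.7 and 2.5, so it is turned clockwise. Each click draws the tray in over the last 0.04 rad and takes up to about 10 N at the post to enter or leave.
- post (a point): Top centre of the tray's upright turning post: dark steel, diameter 16, 60 tall (top 84 above the shelf), 112 from the axis, 135 degrees counter-clockwise (from above) from the empty bay. It is fixed to the tray and is round, so it turns within the grip.
- bay (a point): Centre of the empty bay's floor (the tray's upper face, 24 above the shelf), 80 from the axis; turns with the tray. The bay is ringed by a round rim 6 tall of inner radius 43.
- shaker: The toppled steel rub shaker: a 48 x 48 square body 82 tall with a round cap (radius 22, tapering at the top) making 110 in all, about 0.22 kg. Origin at the centre of its underside, z axis towards the cap, x and y square to the flat sides. It starts lying on one flat side, its cap roughly towards the robot.
- bowl: White ceramic rub bowl, rim radius 50, 45 tall. Origin under its centre. Bystander.
- spray_bottle: White spray bottle with green trigger head, standing: radius 31, 155 tall, the head reaching 36 from the axis. Origin under its centre. Bystander.
- tongs: Stainless tongs lying on the shelf, 240 long along x, 55 wide, 22 tall. Origin under the middle. Bystander.
- brush: Basting brush with red handle lying on the shelf, 200 long along x, up to 35 tall. Origin under it. Bystander.
- condiment_box: Fixed stainless condiment box with its lid closed: 160 (x) x 190 (y), 85 tall, lid and knob up to about 125. Origin under its centre. An obstacle.
Not all that is in view belongs to the job. Leave any orange or pink look-alike of the shaker alone.

How it is judged:
By the outcome, as a careful person would: the job done as asked, in the order asked, and still so for the second after the job is handed in, with the robot touching nothing.
It also fails if it takes over 67 s, if anything falls off the work surface, if the arm or the gripper's body presses on something with over 40 N, if the wrist force passes 120 N, or if a joint passes its speed limit or range.

## Robot

A 6-joint arm with a two-finger parallel gripper is mounted at the origin on the work surface. World frame = base frame: x ahead of the robot, y to its left, z up, the work surface at z = 0. Lengths are in m, angles in degrees, forces in N, time in s.
With the tool pointing down it reaches from about 0.375 to 0.9 m from the base axis. Payload 3.1 kg.
Tool frame: the origin (TCP) lies at the very end of the fingers, on their centre line; the grasp point (between the pads) lies 19 mm behind it (bot.tcp_to_grasp is the distance from the TCP to the grasp point, in m); z points along the fingers, y is the line along which they close (so a half turn about z gives the same grasp; the last joint's range is limited). The gripper opens to 87 mm and grips with 3 to 60 N. Pads are 19 mm wide; open, the fingers measure 117 mm over their backs; the gripper's body (75 mm by 190 mm) begins 51 mm behind the grasp point.
Start: joints at [62.137, 30.224, 82.088, -0, 67.689, -10.227], TCP at [0.189, 0.596, 0.223] pointing down, gripper open.
Joint ranges: [-176.69, 176.69], [-43.24, 126.21], [12.49, 139.97], [-82, 262], [0, 151.66], [-163.58, 163.58]. Speed limits (degrees/s): [159.86, 159.86, 180, 180, 180, 180].

## Interface

Orientations are given as a 3x3 rotation matrix whose columns are the frame's x, y, z axes.
In Python, from rig import telemetry, capture, camera_info, job, bot gives the robot as it stands. The module is installed in compiled form; this text tells all that it offers.
- The arm moves only by the tool carry_out, never from a script. Its argument "deltas" is a list that holds one entry, the list of rows, each a list of 7 numbers: the shift along the tool's x, y, z scaled (see below), then the turn, a rotation vector about the tool's x, y, z scaled (see below), then the closure, from -1 (fully open) to 1 (shut). In form: [[[dx, dy, dz, ax, ay, az, claw], ...]]. A call has exactly 10 rows; each row is the pose to reach, as a shift and turn from the pose commanded when the call began, along the tool's axes at that moment, turning the shorter way round; what a row does not reach only later rows make up. The controller multiplies each number of a shift by 15 cm and each number of a turn by 360 degrees. A row lasts 1/12 s, in which the tool goes at most 41.7 mm and 7.16 degrees, less where a joint would pass 70% of its speed; a pose out of reach is approached as far as the arm can. A call with a number of a shift or a turn outside -1 to 1 is refused whole. A call with a gripper value outside its range is refused whole. The fingers move at their own pace and stop on an object; the grip force is fixed at half the most. Time passes only in rows, so rows that repeat a pose let the fingers close, or fill a call up. It gives the time, the measured TCP pose, the force, the opening and the grip force at its end, in the units of the state.
- telemetry.read_state(): the state, without advancing time (a new reading comes with each control period).
- capture(name): name is "scene" or "top" or "wrist"; returns the picture (384x512x3 uint8, red, green, blue); there is no depth.
- camera_info(name): a dict with "mtx" (3x3 intrinsics, pixels), "cam_to_world" (4x4, takes a point from camera to world coordinates); the wrist camera has in their place "T_tool_cam" (4x4, takes a point from camera to tool coordinates, whose origin is the TCP and whose axes are the flange's). Camera axes: x right, y down, z forward; pixel columns grow to the right and rows downward; lengths in m; the calibration is good to about 2 mm. A picture is of the moment at which its call begins: read the wrist's pose just before it. camera_info takes no time and is no camera call.
- job.hand_in(): hands the job in; it is judged then, once.
The state is a dict: "time_s": time; "joint_positions": joint angles; "qvel": joint speeds; "tau": joint torques, N m; "position": TCP position; "tcp_rot": TCP orientation; "force": force on the tool from outside, world axes, zero at the start; "moment": the same for the moment, N m; "opening": opening from 0.0 (shut) to 1.0 (fully open); "grasp_force": force on a finger pad.
Only numpy, scipy, OpenCV 4.12 (cv2) and the standard library are available. Lean on these libraries where they do the work, as an engineer would, in place of code of your own. Each camera call takes 0.05 s, during which the arm holds its last target. There are 200 camera calls.

## Working session

There is one attempt and no reset: what is moved stays moved. The work goes in short steps, Python scripts to look and compute and a tool call to move; the robot and the scene stay as the last step left them, time stands still between calls to the robot, and variables do not carry over. Pictures are saved under pics/ and viewed, at most 10 in all, crops included, and the job is handed in when it is done.

Besides the shell and the picture viewer there is one more tool, called after "Request:" as a command line: name --argument value ..., lists and objects as JSON in quotes. carry_out: Moves the arm, as the interface text tells. Its arguments: {"type":"object","properties":{"deltas":{"type":"array","items":{"type":"array","items":{"type":"array","items":{"type":"number"}}}}},"required":["deltas"]}

```bash
mkdir -p pics
python3 - <<'E'
from rig import telemetry,capture,camera_info
import cv2,numpy as np
np.set_printoptions(precision=4,suppress=True)
for n in("scene","top"):
    i=capture(n); cv2.imwrite(f"pics/{n}0.png",cv2.resize(i[:,:,::-1],(800,600),interpolation=cv2.INTER_CUBIC))
    np.save(f"{n}0.npy",i)
    c=camera_info(n);print(n,c["mtx"],c["cam_to_world"])
print(camera_info("wrist"));s=telemetry.read_state();print(s)
E
```

```text
scene [[445.1063   0.     259.0515]
 [  0.     445.1063 195.572 ]
 [  0.       0.       1.    ]] [[ 0.4544  0.512  -0.7289  1.6458]
 [ 0.8907 -0.2736  0.3631 -0.5153]
 [-0.0136 -0.8142 -0.5804  0.9393]
 [ 0.      0.      0.      1.    ]]
top [[400.3018   0.     254.9959]
 [  0.     400.3018 194.2479]
 [  0.       0.       1.    ]] [[-0.0021 -0.9885  0.1512  0.3437]
 [-1.      0.0023  0.0016  0.0182]
 [-0.0019 -0.1512 -0.9885  1.5507]
 [ 0.      0.      0.      1.    ]]
{'mtx': array([[295.6866,   0.    , 259.5425],
       [  0.    , 295.6866, 193.5733],
       [  0.    ,   0.    ,   1.    ]]), 'T_tool_cam': array([[ 0.0003, -0.9664, -0.2572,  0.0705],
       [ 1.    ,  0.0002,  0.0003,  0.002 ],
       [-0.0003, -0.2572,  0.9664, -0.1626],
       [ 0.    ,  0.    ,  0.    ,  1.    ]])}
{'time_s': 0.1, 'joint_positions': array([ 62.1374,  30.275 ,  82.1477,  -0.0009,  67.6904, -10.2248]), 'qvel': array([-0.0195, -0.1769, -0.1744,  0.0581,  0.0653,  0.0247]), 'tau': array([ -0.0005, -44.0987, -17.7151,   0.0635,   0.0535,  -0.    ]), 'position': array([0.189 , 0.595 , 0.2217]), 'tcp_rot': array([[-0.953 ,  0.303 , -0.0009],
       [ 0.303 ,  0.953 , -0.0018],
       [ 0.0003, -0.0019, -1.    ]]), 'force': array([-0.0069, -0.5123, -0.0853]), 'moment': array([-0.0242, -0.0118, -0.0134]), 'grasp_force': 0.0, 'opening': 1.004148689128528}
```

View pics/scene0.png

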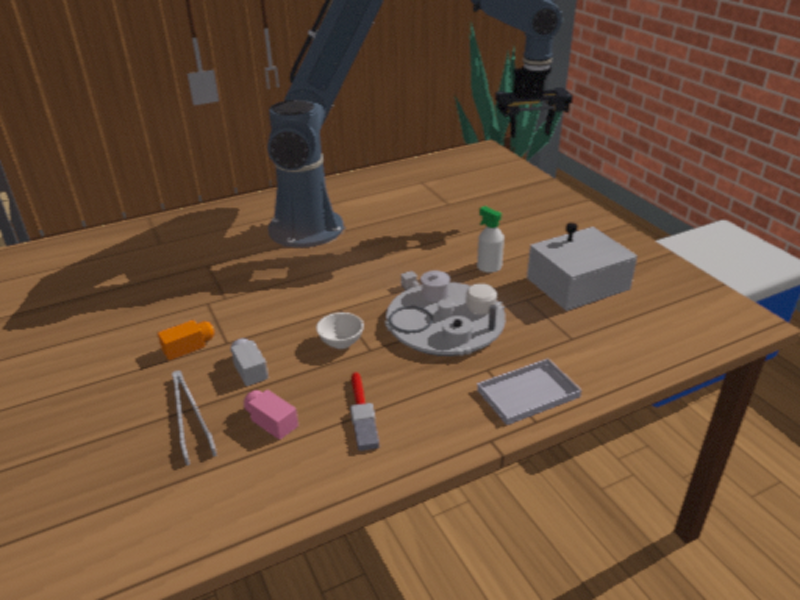

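View pics/top0.png

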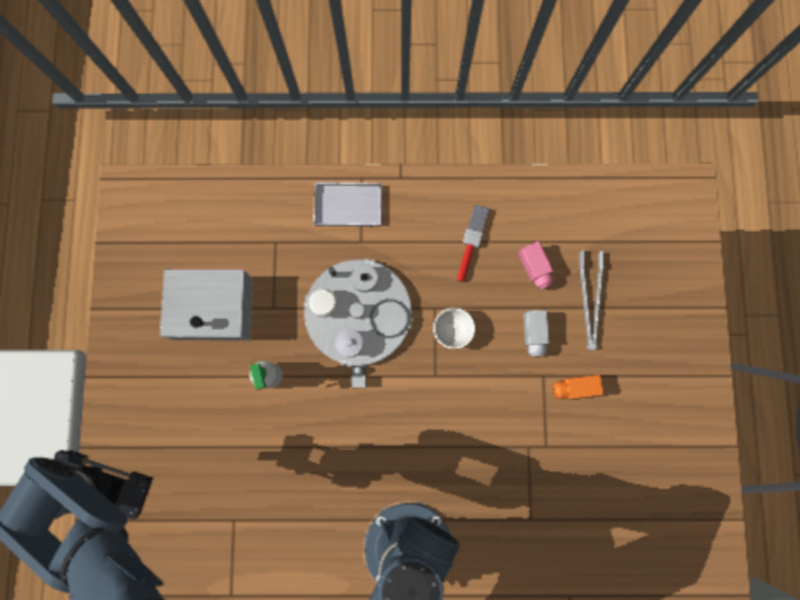

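The scene view has the grey shaker at (249,362), pink at (271,412) and orange at (187,339). In the top view they are at (536,332), (536,265) and (578,387). The grey one is the target because it is steel and lies on a flat side with its cap towards the robot; pink and orange are the look-alikes. In the top view the tray centre is at (358,312), the empty bay at (391,319), the post at (335,271) and the index block at (358,378). Next I'll confirm this in one enlarged crop.

```bash
cat > h.py <<'E'
import numpy as np,cv2
from rig import telemetry,capture,camera_info
np.set_printoptions(precision=4,suppress=True)
def cam(n,s=None):
    c=camera_info(n)
    if n!="wrist": return c["mtx"],c["cam_to_world"]
    s=s or telemetry.read_state();T=np.eye(4);T[:3,:3]=s["tcp_rot"];T[:3,3]=s["position"]
    return c["mtx"],T@c["T_tool_cam"]
def p2w(c,uv,z):
    K,T=c;d=T[:3,:3]@np.linalg.solve(K,[*uv,1]);return T[:3,3]+d*(z-T[2,3])/d[2]
def w2p(c,p):
    K,T=c;q=K@(T[:3,:3].T@(np.asarray(p)-T[:3,3]));return q[:2]/q[2]
E
python3 - <<'E'
from h import *
i=np.load("top0.npy");cr=i[150:270,185:385,::-1]
cv2.imwrite("pics/crop.png",cv2.resize(cr,(800,480),interpolation=cv2.INTER_CUBIC))
c=cam("top")
f=lambda u,v,z:p2w(c,(u*.64,v*.64),z)
print("tray",f(358,312,.024),"idx",f(358,378,.032),"bay",f(391,319,.024),"post",f(335,271,.084),"sh",f(536,332,.048))
E
```

```text
tray [0.5562 0.1204 0.024 ] idx [0.3943 0.1186 0.032 ] bay [0.5386 0.0391 0.024 ] post [0.647  0.1722 0.084 ] sh [ 0.5031 -0.3111  0.048 ]
```

View pics/crop.png

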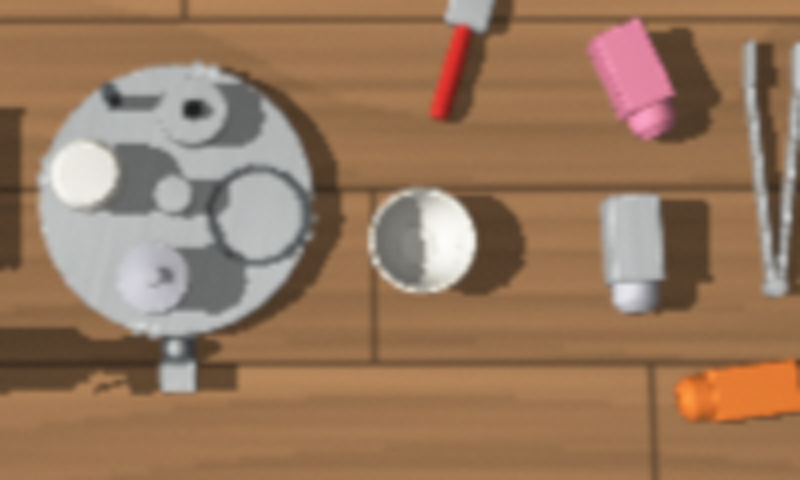

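The crop confirms it: the grey shaker's body corners are at about (604,196), (660,195), (664,278) and (607,281), with the cap end at (636,312). The tray spans x 38–313 and y 62–338, the post top is at (106,88), the bay rim centre at (260,215) and the index top at (178,377).

```bash
cat >> h.py <<'E'
def delta(p0,yaw0,p1,yaw1):
    "yaw = world angle (deg) of tool y, tool pointing down"
    a=np.radians(yaw0);y=np.array([np.cos(a),np.sin(a),0]);z=np.array([0,0,-1.]);x=np.cross(y,z)
    d=np.array(p1)-p0;dy=(yaw1-yaw0+180)%360-180
    return np.r_[np.c_[x,y,z].T@d/.15,0,0,-dy/360]
E
python3 - <<'E'
from h import *
c=cam("top");f=lambda u,v,z:p2w(c,(185+u/4,150+v/4),z)
ax=(f(38,200,.024)+f(313,200,.024)+f(176,62,.024)+f(176,338,.024))/4
print("axis",ax,"D",np.linalg.norm(f(38,200,.024)-f(313,200,.024)))
for n,p in dict(idx=f(178,377,.032),bay=f(260,215,.030),post=f(106,88,.084)).items():
    d=p-ax;print(n,p,np.hypot(*d[:2]),np.degrees(np.arctan2(d[1],d[0])))
print("shaker",*[f(u,v,.048)[:2] for u,v in((604,196),(660,195),(664,278),(607,281))],f(636,312,.024))
p=np.array([.189,.596,.223]);y=72.364
for q,yy in (((.32,.47,.25),33),((.45,.32,.25),33),((.56,.19,.25),33)):
    print(delta(p,y,q,yy));p,y=q,yy
E
```

```text
axis [0.5558 0.1211 0.024 ] D 0.26474502469419536
idx [0.3856 0.1171 0.032 ] 0.17028461811772874 -178.65946788056675
bay [0.5395 0.0399 0.03  ] 0.0828392796258253 -101.41577104383396
post [0.6525 0.1831 0.084 ] 0.11481426130554372 32.66778608126803
shaker [ 0.5545 -0.2862] [ 0.5554 -0.3393] [ 0.4766 -0.3401] [ 0.4739 -0.2864] [ 0.4463 -0.3179  0.024 ]
[-1.0868 -0.5359 -0.18    0.      0.      0.1093]
[-1.3107  0.1822  0.      0.      0.      0.    ]
[-1.1262  0.143   0.      0.      0.      0.    ]
```

Request:
carry_out --deltas '[[[-0.05, -0.025, -0.02, 0, 0, 0.01, -1], [-0.15, -0.07, -0.05, 0, 0, 0.02, -1], [-0.3, -0.15, -0.09, 0, 0, 0.035, -1], [-0.45, -0.22, -0.12, 0, 0, 0.05, -1], [-0.6, -0.3, -0.15, 0, 0, 0.065, -1], [-0.75, -0.37, -0.18, 0, 0, 0.08, -1], [-0.9, -0.45, -0.18, 0, 0, 0.095, -1], [-1, -0.5, -0.18, 0, 0, 0.109, -1], [-1, -0.5, -0.18, 0, 0, 0.109, -1], [-1, -0.5, -0.18, 0, 0, 0.109, -1]]]'

```text
time_s: 0.93
position: [0.3098, 0.4782, 0.2493]
tcp_rot: [[-0.546, 0.838, -0.001], [0.838, 0.546, -0.0], [0.0, -0.001, -1.0]]
force: [-0.1, -1.0, -0.0]
opening: 0.998
grasp_force: 0.0
```

Request:
carry_out --deltas '[[[-0.1, 0, 0, 0, 0, 0, -1], [-0.25, 0.02, 0, 0, 0, 0, -1], [-0.4, 0.05, 0, 0, 0, 0, -1], [-0.55, 0.07, 0, 0, 0, 0, -1], [-0.7, 0.1, 0, 0, 0, 0, -1], [-0.85, 0.12, 0, 0, 0, 0, -1], [-1, 0.15, 0, 0, 0, 0, -1], [-1, 0.15, 0, 0, 0, 0, -1], [-1, 0.15, 0, 0, 0, 0, -1], [-1, 0.15, 0, 0, 0, 0, -1]]]'

```text
time_s: 1.77
position: [0.4093, 0.3663, 0.2493]
tcp_rot: [[-0.548, 0.837, -0.001], [0.837, 0.548, 0.0], [0.001, -0.001, -1.0]]
force: [-0.9, -1.3, -0.5]
opening: 0.996
grasp_force: 0.0
```

Request:
carry_out --deltas '[[[-0.1, 0, 0, 0, 0, 0, -1], [-0.25, 0.02, 0, 0, 0, 0, -1], [-0.4, 0.05, 0, 0, 0, 0, -1], [-0.55, 0.07, 0, 0, 0, 0, -1], [-0.7, 0.1, 0, 0, 0, 0, -1], [-0.85, 0.12, 0, 0, 0, 0, -1], [-1, 0.15, 0, 0, 0, 0, -1], [-1, 0.15, 0, 0, 0, 0, -1], [-1, 0.15, 0, 0, 0, 0, -1], [-1, 0.15, 0, 0, 0, 0, -1]]]'

```text
time_s: 2.6
position: [0.5099, 0.2533, 0.2493]
tcp_rot: [[-0.548, 0.837, -0.002], [0.837, 0.548, 0.0], [0.001, -0.001, -1.0]]
force: [0.8, -0.3, 0.4]
opening: 1.001
grasp_force: 0.0
```

Run:
```python
from h import *
s=telemetry.read_state();i=capture("wrist");np.save("w1.npy",i);np.savez("w1s.npz",position=s["position"],tcp_rot=s["tcp_rot"])
print(s["time_s"],s["position"],s["tcp_rot"],s["joint_positions"])
c=cam("wrist",s);print(w2p(c,(.5558,.1211,.024)),w2p(c,(.652,.183,.084)),w2p(c,(.3856,.117,.032)))
cv2.imwrite("pics/w1.png",cv2.resize(i[:,:,::-1],(800,600),interpolation=cv2.INTER_CUBIC))
```

```text
2.6 [0.5099 0.2533 0.2493] [[-0.5478  0.8366 -0.0015]
 [ 0.8366  0.5478  0.0005]
 [ 0.0012 -0.001  -1.    ]] [ 15.1532  24.1903  88.3988   0.0529  67.4874 -18.0837]
[235.1412 263.3962] [322.649  287.2971] [125.6808 205.6666]
```

View pics/w1.png

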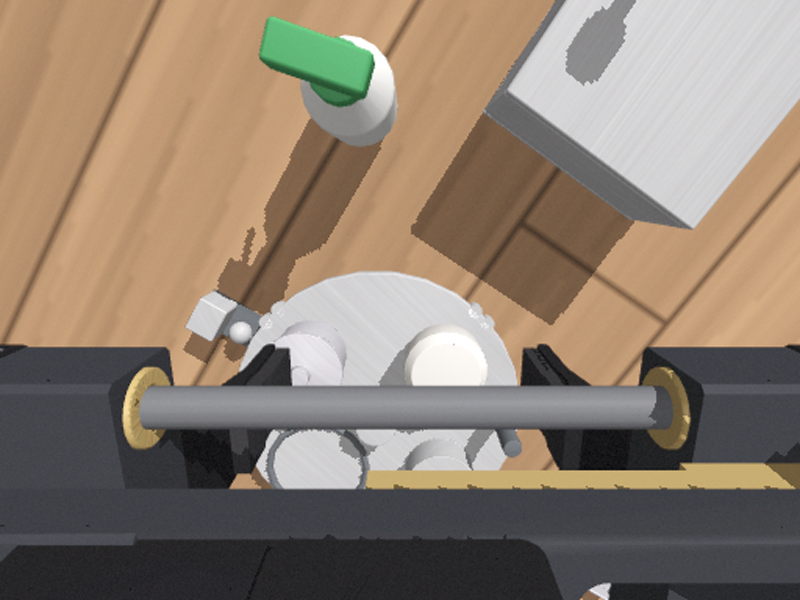

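The wrist view shows the post top at about (513,449), the bay rim centre at (319,465) and the index top at (209,315). The visible tray edge runs through (242,372), (380,272) and (517,385).

Run:
```python
from h import *
s=dict(np.load("w1s.npz"));c=cam("wrist",s);f=lambda u,v,z:p2w(c,(u*.64,v*.64),z)
for n,a in dict(post=(513,449,.084),bay=(319,465,.030),idx=(209,315,.032),e1=(242,372,.024),e2=(380,272,.024),e3=(517,385,.024)).items():print(n,f(*a))
from scipy.optimize import least_squares
P=[f(u,v,.024)[:2] for u,v in((242,372),(300,290),(380,272),(455,290),(517,385))]
print(least_squares(lambda q:[np.hypot(*(p-q))-.132 for p in P],[.556,.121]))
t=cam("top");i=np.load("top0.npy")
K,T=t
p=T[:3,3];print(w2p(t,(.5558,.1211,.024)))
# overlay: circles in top and wrist
th=np.linspace(0,6.28,60)
s2=cv2.resize(np.load("w1.npy")[:,:,::-1],(800,600)).copy()
for q in(.5558,.1211),:
  for a in th:
    u=w2p(c,(q[0]+.132*np.cos(a),q[1]+.132*np.sin(a),.024))/.64
    cv2.circle(s2,tuple(int(v) for v in u),1,(0,0,255),-1)
t2=cv2.resize(i[150:270,185:285,::-1],(400,480),interpolation=cv2.INTER_CUBIC)
for a in th:
    u=(w2p(t,(.5558+.132*np.cos(a),.1211+.132*np.sin(a),.024))-[185,150])*4
    cv2.circle(t2,tuple(int(v) for v in u),1,(0,0,255),-1)
cv2.imwrite("pics/ov.png",np.hstack([s2[120:600,180:580],t2]))
```

```text
post [0.658  0.1868 0.084 ]
bay [0.5458 0.0519 0.03  ]
idx [0.3921 0.1281 0.032 ]
e1 [0.4399 0.0924 0.024 ]
e2 [0.4951 0.2385 0.024 ]
e3 [0.6557 0.2185 0.024 ]
     message: `gtol` termination condition is satisfied.
     success: True
      status: 1
         fun: [-2.702e-03  1.023e-03 -8.494e-04  1.592e-03 -2.911e-03]
           x: [ 5.645e-01  1.272e-01]
        cost: 1.0039773786756712e-05
         jac: [[ 9.630e-01  2.694e-01]
               [ 8.920e-01 -4.520e-01]
               [ 5.292e-01 -8.485e-01]
               [ 5.117e-02 -9.987e-01]
               [-7.067e-01 -7.075e-01]]
        grad: [ 1.289e-09 -2.347e-09]
  optimality: 2.346971896071998e-09
 active_mask: [ 0.000e+00  0.000e+00]
        nfev: 5
        njev: 5
[228.9346 199.7855]
```

View pics/ov.png

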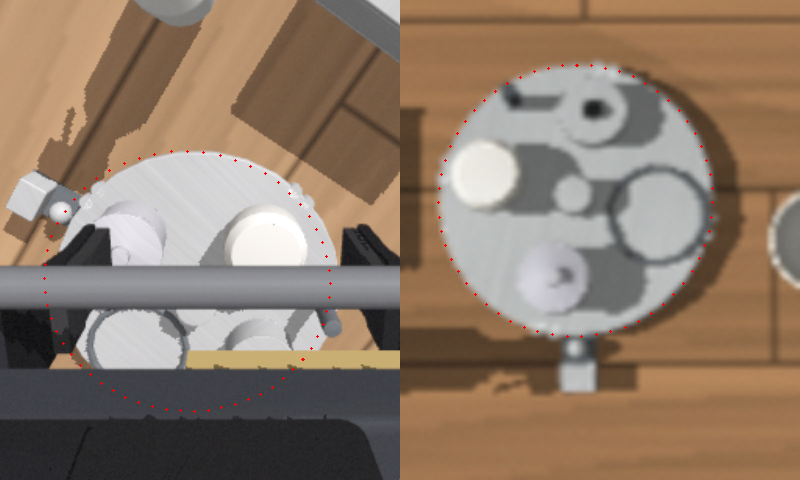

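Run:
```python
from h import *
i=np.load("scene0.npy");c=cam("scene")
x0,y0=235,165
im=cv2.resize(i[y0:y0+75,x0:x0+100,::-1],(800,600),interpolation=cv2.INTER_CUBIC)
for q,col in(((.5558,.1211),(0,0,255)),((.5645,.1272),(255,0,0))):
  for a in np.linspace(0,6.28,80):
    u=(w2p(c,(q[0]+.132*np.cos(a),q[1]+.132*np.sin(a),.024))-[x0,y0])*8
    cv2.circle(im,tuple(int(v) for v in u),2,col,-1)
cv2.imwrite("pics/sc.png",im)
```

```text
(no output)
```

View pics/sc.png

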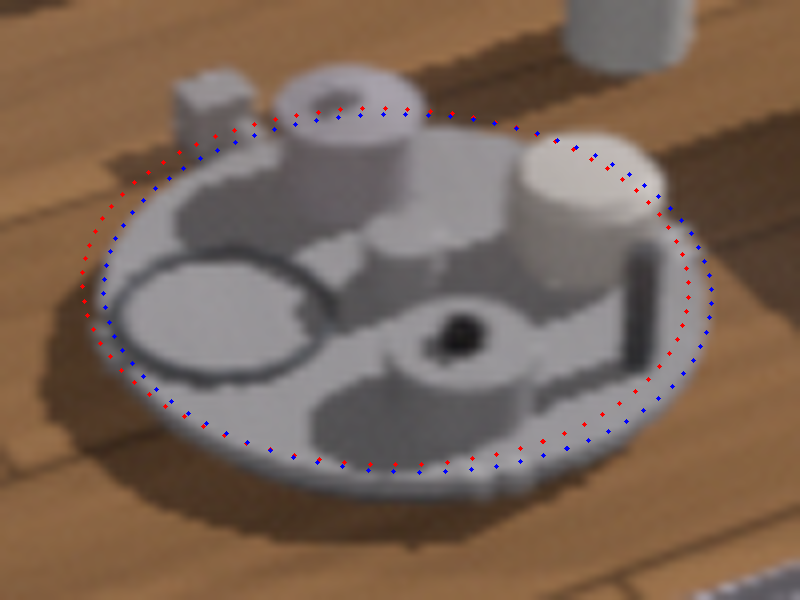

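```bash
cat >> h.py <<'E'
def now():
    s=telemetry.read_state();R=s["tcp_rot"];return s["position"],np.degrees(np.arctan2(R[1,1],R[0,1]))
E
python3 - <<'E'
from h import *
p,y=now();print(p,y);q=np.array([.6563,.1857,.15]);print(delta(p,y,q,32.6))
E
```

```text
[0.5097 0.2534 0.2494] 33.2388402983861
[-0.9132  0.5697  0.6624  0.      0.      0.0018]
```

Request:
carry_out --deltas '[[[-0.1, 0.06, 0.07, 0, 0, 0, -1], [-0.24, 0.15, 0.18, 0, 0, 0, -1], [-0.38, 0.24, 0.28, 0, 0, 0, -1], [-0.52, 0.33, 0.38, 0, 0, 0, -1], [-0.66, 0.42, 0.48, 0, 0, 0, -1], [-0.8, 0.5, 0.58, 0, 0, 0, -1], [-0.913, 0.57, 0.662, 0, 0, 0.0018, -1], [-0.913, 0.57, 0.662, 0, 0, 0.0018, -1], [-0.913, 0.57, 0.662, 0, 0, 0.0018, -1], [-0.913, 0.57, 0.662, 0, 0, 0.0018, -1]]]'

```text
time_s: 3.48
position: [0.6563, 0.1855, 0.1505]
tcp_rot: [[-0.538, 0.843, -0.001], [0.843, 0.538, 0.0], [0.001, -0.001, -1.0]]
force: [-0.3, 0.2, -0.4]
opening: 0.998
grasp_force: 0.0
```

Request:
carry_out --deltas '[[[0, 0, 0.06, 0, 0, 0, -1], [0, 0, 0.15, 0, 0, 0, -1], [0, 0, 0.25, 0, 0, 0, -1], [0, 0, 0.35, 0, 0, 0, -1], [0, 0, 0.45, 0, 0, 0, -1], [0, 0, 0.54, 0, 0, 0, -1], [0, 0, 0.62, 0, 0, 0, -1], [0, 0, 0.66, 0, 0, 0, -1], [0, 0, 0.66, 0, 0, 0, -1], [0, 0, 0.66, 0, 0, 0, -1]]]'

```text
time_s: 4.32
position: [0.6576, 0.1843, 0.0512]
tcp_rot: [[-0.537, 0.843, -0.0], [0.843, 0.537, 0.0], [0.0, -0.0, -1.0]]
force: [0.1, -0.1, 1.2]
opening: 1.001
grasp_force: 0.0
```

Request:
carry_out --deltas '[[[0, 0, 0, 0, 0, 0, 0.6], [0, 0, 0, 0, 0, 0, 0.8], [0, 0, 0, 0, 0, 0, 1], [0, 0, 0, 0, 0, 0, 1], [0, 0, 0, 0, 0, 0, 1], [0, 0, 0, 0, 0, 0, 1], [0, 0, 0, 0, 0, 0, 1], [0, 0, 0, 0, 0, 0, 1], [0, 0, 0, 0, 0, 0, 1], [0, 0, 0, 0, 0, 0, 1]]]'

```text
time_s: 5.15
position: [0.6576, 0.1841, 0.0512]
tcp_rot: [[-0.537, 0.844, -0.0], [0.844, 0.537, 0.0], [0.0, -0.0, -1.0]]
force: [-0.2, -0.8, -0.4]
opening: 0.321
grasp_force: 0.0
```

Request:
carry_out --deltas '[[[0, 0, 0, 0, 0, 0, 1], [0, 0, 0, 0, 0, 0, 1], [0, 0, 0, 0, 0, 0, 1], [0, 0, 0, 0, 0, 0, 1], [0, 0, 0, 0, 0, 0, 1], [0, 0, 0, 0, 0, 0, 1], [0, 0, 0, 0, 0, 0, 1], [0, 0, 0, 0, 0, 0, 1], [0, 0, 0, 0, 0, 0, 1], [0, 0, 0, 0, 0, 0, 1]]]'

```text
time_s: 5.98
position: [0.6573, 0.1839, 0.0512]
tcp_rot: [[-0.537, 0.844, -0.001], [0.844, 0.537, -0.0], [0.0, -0.001, -1.0]]
force: [-2.0, -1.9, 1.8]
opening: 0.176
grasp_force: 30.0
```

Run:
```python
from h import *
s=telemetry.read_state();i=capture("wrist")
print(s["position"],s["force"],s["moment"],s["opening"],s["grasp_force"])
cv2.imwrite("pics/w2.png",cv2.resize(i[100:,:,::-1],(800,444)))
```

```text
[0.6573 0.1839 0.0512] [-1.9969 -1.8572  1.8434] [-0.2442  0.3233  0.0238] 0.1760434973191205 29.999987189657986
```

```bash
cat > arc.py <<'E'
from h import *;import sys
A=np.array([float(sys.argv[1]),float(sys.argv[2])]);tot=float(sys.argv[3])
p,y=now();v=p[:2]-A;th=np.degrees(np.arctan2(v[1],v[0]));r=.112 if len(sys.argv)<5 else float(sys.argv[4])
print("r",np.hypot(*v),"th",th,"yaw",y)
n=8
for k in range(1,n+1):
    f=k/n;f=f*f*(3-2*f);a=np.radians(th-tot*f)
    q=[A[0]+r*np.cos(a),A[1]+r*np.sin(a),p[2]]
    d=delta(p,y,q,y-tot*f);print([round(float(t),3) for t in d[:2]],round(float(d[5]),4))
E
python3 arc.py .562 .1255 20 .1118
```

```text
r 0.11175890081957567 th 31.51000497237818 yaw 32.47868475649743
[-0.011, 0.0] 0.0024
[-0.041, -0.002] 0.0087
[-0.082, -0.006] 0.0176
[-0.129, -0.013] 0.0278
[-0.176, -0.024] 0.038
[-0.216, -0.035] 0.0469
[-0.244, -0.045] 0.0532
[-0.254, -0.049] 0.0556
```

Request:
carry_out --deltas '[[[-0.011, 0, 0, 0, 0, 0.0024, 1], [-0.041, -0.002, 0, 0, 0, 0.0087, 1], [-0.082, -0.006, 0, 0, 0, 0.0176, 1], [-0.129, -0.013, 0, 0, 0, 0.0278, 1], [-0.176, -0.024, 0, 0, 0, 0.038, 1], [-0.216, -0.035, 0, 0, 0, 0.0469, 1], [-0.244, -0.045, 0, 0, 0, 0.0532, 1], [-0.254, -0.049, 0, 0, 0, 0.0556, 1], [-0.254, -0.049, 0, 0, 0, 0.0556, 1], [-0.254, -0.049, 0, 0, 0, 0.0556, 1]]]'

```text
time_s: 6.87
position: [0.6721, 0.1479, 0.0512]
tcp_rot: [[-0.216, 0.976, 0.001], [0.976, 0.216, -0.0], [-0.0, 0.001, -1.0]]
force: [-1.5, -1.0, 0.3]
opening: 0.168
grasp_force: 30.0
```

```bash
python3 - <<'E'
from h import *
s=telemetry.read_state();print(s["time_s"],s["position"],s["force"],s["opening"])
E
python3 arc.py .562 .1255 30 .112
```

```text
6.8667 [0.6721 0.1479 0.0512] [-1.5489 -0.9609  0.2786] 0.1676181263852479
r 0.11239856413930058 th 11.513161007207097 yaw 12.489887657735462
[-0.017, -0.003] 0.0036
[-0.061, -0.006] 0.013
[-0.123, -0.015] 0.0264
[-0.193, -0.031] 0.0417
[-0.261, -0.054] 0.057
[-0.318, -0.08] 0.0703
[-0.357, -0.101] 0.0798
[-0.372, -0.109] 0.0833
```

Request:
carry_out --deltas '[[[-0.017, -0.001, 0, 0, 0, 0.0036, 1], [-0.061, -0.004, 0, 0, 0, 0.013, 1], [-0.123, -0.013, 0, 0, 0, 0.0264, 1], [-0.193, -0.029, 0, 0, 0, 0.0417, 1], [-0.261, -0.052, 0, 0, 0, 0.057, 1], [-0.318, -0.078, 0, 0, 0, 0.0703, 1], [-0.357, -0.1, 0, 0, 0, 0.0798, 1], [-0.372, -0.108, 0, 0, 0, 0.0833, 1], [-0.372, -0.108, 0, 0, 0, 0.0833, 1], [-0.372, -0.108, 0, 0, 0, 0.0833, 1]]]'

```text
time_s: 7.7
position: [0.6694, 0.0898, 0.0512]
tcp_rot: [[0.3, 0.954, 0.003], [0.954, -0.3, -0.0], [0.0, 0.003, -1.0]]
force: [3.4, -2.3, -3.2]
opening: 0.178
grasp_force: 30.0
```

```bash
python3 - <<'E'
from h import *
s=telemetry.read_state();print(s["time_s"],s["position"],s["force"],s["opening"])
E
python3 arc.py .562 .1255 20 .112
```

```text
7.7 [0.6694 0.0898 0.0512] [ 3.3837 -2.3219 -3.244 ] 0.17762799779946728
r 0.11313081331391935 th -18.37585346420972 yaw -17.466830651518713
[-0.011, -0.008] 0.0024
[-0.041, -0.009] 0.0087
[-0.082, -0.013] 0.0176
[-0.129, -0.021] 0.0278
[-0.176, -0.031] 0.038
[-0.216, -0.043] 0.0469
[-0.244, -0.053] 0.0532
[-0.255, -0.057] 0.0556
```

Request:
carry_out --deltas '[[[-0.011, 0, 0, 0, 0, 0.0024, 1], [-0.041, -0.003, 0, 0, 0, 0.0087, 1], [-0.082, -0.008, 0, 0, 0, 0.0176, 1], [-0.129, -0.015, 0, 0, 0, 0.0278, 1], [-0.176, -0.026, 0, 0, 0, 0.038, 1], [-0.216, -0.038, 0, 0, 0, 0.0469, 1], [-0.244, -0.048, 0, 0, 0, 0.0532, 1], [-0.255, -0.052, 0, 0, 0, 0.0556, 1], [-0.255, -0.052, 0, 0, 0, 0.0556, 1], [-0.255, -0.052, 0, 0, 0, 0.0556, 1]]]'

```text
time_s: 8.53
position: [0.6519, 0.0561, 0.0513]
tcp_rot: [[0.609, 0.793, 0.006], [0.793, -0.609, -0.0], [0.004, 0.005, -1.0]]
force: [5.9, -0.9, -5.5]
opening: 0.173
grasp_force: 30.0
```

```bash
python3 - <<'E'
from h import *
s=telemetry.read_state();print(s["time_s"],s["position"],s["force"],s["opening"])
i=capture("wrist");t=capture("top");np.save("t2.npy",t)
a=cv2.resize(i[:,:,::-1],(400,300));b=cv2.resize(t[150:225,180:280,::-1],(400,300),interpolation=cv2.INTER_CUBIC)
cv2.imwrite("pics/m1.png",np.hstack([a,b]))
E
python3 arc.py .562 .1255 10 .1125
```

```text
8.5333 [0.6519 0.0561 0.0513] [ 5.8803 -0.9385 -5.5224] 0.173292099194566
r 0.11349930092308795 th -37.66903005310953 yaw -37.52210183856082
[-0.006, -0.007] 0.0012
[-0.02, -0.007] 0.0043
[-0.041, -0.008] 0.0088
[-0.065, -0.01] 0.0139
[-0.089, -0.012] 0.019
[-0.11, -0.015] 0.0234
[-0.125, -0.017] 0.0266
[-0.13, -0.018] 0.0278
```

View pics/m1.png

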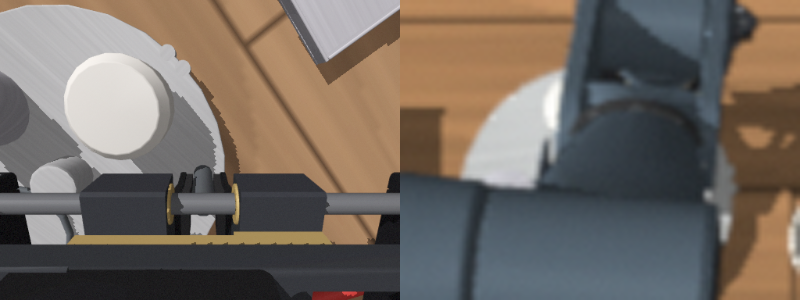

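Request:
carry_out --deltas '[[[-0.006, 0, 0, 0, 0, 0.0012, 1], [-0.016, -0.001, 0, 0, 0, 0.0033, 1], [-0.03, -0.002, 0, 0, 0, 0.0063, 1], [-0.046, -0.004, 0, 0, 0, 0.0098, 1], [-0.062, -0.006, 0, 0, 0, 0.013, 1], [-0.074, -0.007, 0, 0, 0, 0.016, 1], [-0.084, -0.008, 0, 0, 0, 0.018, 1], [-0.084, -0.008, 0, 0, 0, 0.018, 1], [-0.084, -0.008, 0, 0, 0, 0.018, 1], [-0.084, -0.008, 0, 0, 0, 0.018, 1]]]'

```text
time_s: 9.47
position: [0.6435, 0.0464, 0.0513]
tcp_rot: [[0.695, 0.719, 0.006], [0.719, -0.695, -0.001], [0.004, 0.005, -1.0]]
force: [6.4, -2.9, -6.9]
opening: 0.169
grasp_force: 30.0
```

```bash
python3 - <<'E'
from h import *
s=telemetry.read_state();f=s["force"];p,y=now();a=np.radians(y)
print(s["time_s"],p,y,f,s["opening"],"rad",f[0]*np.cos(a)+f[1]*np.sin(a),"ccw",-f[0]*np.sin(a)+f[1]*np.cos(a))
E
python3 arc.py .563 .1255 3 .1125|head -1
```

```text
9.4667 [0.6435 0.0464 0.0513] -44.06059116899041 [ 6.3727 -2.8589 -6.8733] 0.16934736740365144 rad 6.567589654476667 ccw 2.3772369935647135
r 0.11283778101470665 th -44.51440893253105 yaw -44.06059116899041
```

Request:
carry_out --deltas '[[[0, 0, 0, 0, 0, 0, 0.4], [0, 0, 0, 0, 0, 0, 0], [0, 0, 0, 0, 0, 0, -1], [0, 0, 0, 0, 0, 0, -1], [0, 0, 0, 0, 0, 0, -1], [0, 0, 0, 0, 0, 0, -1], [0, 0, 0, 0, 0, 0, -1], [0, 0, 0, 0, 0, 0, -1], [0, 0, 0, 0, 0, 0, -1], [0, 0, 0, 0, 0, 0, -1]]]'

```text
time_s: 10.3
position: [0.6405, 0.0466, 0.0512]
tcp_rot: [[0.695, 0.719, -0.0], [0.719, -0.695, 0.0], [-0.0, -0.0, -1.0]]
force: [-0.8, -0.1, 0.1]
opening: 0.849
grasp_force: 0.0
```

Request:
carry_out --deltas '[[[0, 0, -0.05, 0, 0, 0, -1], [0, 0, -0.15, 0, 0, 0, -1], [0, 0, -0.25, 0, 0, 0, -1], [0, 0, -0.4, 0, 0, 0, -1], [0, 0, -0.55, 0, 0, 0, -1], [0, 0, -0.7, 0, 0, 0, -1], [0, 0, -0.85, 0, 0, 0, -1], [0, 0, -1, 0, 0, 0, -1], [0, 0, -1, 0, 0, 0, -1], [0, 0, -1, 0, 0, 0, -1]]]'

```text
time_s: 11.13
position: [0.6414, 0.0465, 0.2033]
tcp_rot: [[0.695, 0.719, 0.004], [0.719, -0.695, -0.0], [0.002, 0.003, -1.0]]
force: [-0.4, 0.2, -0.7]
opening: 0.998
grasp_force: 0.0
```

Run:
```python
from h import *
s=telemetry.read_state();print(s["time_s"],s["position"],s["opening"])
p,y=now()
print(delta(p,y,(.60,-.08,.25),-10))
```

```text
11.1333 [0.6414 0.0465 0.2033] 0.9984498281358973
[-0.7985  0.3878 -0.3116  0.      0.     -0.0945]
```

Request:
carry_out --deltas '[[[-0.08, 0.02, -0.04, 0, 0, 0, -1], [-0.2, 0.05, -0.1, 0, 0, 0, -1], [-0.35, 0.07, -0.16, 0, 0, 0, -1], [-0.5, 0.1, -0.2, 0, 0, 0, -1], [-0.65, 0.13, -0.25, 0, 0, 0, -1], [-0.8, 0.16, -0.3, 0, 0, 0, -1], [-0.9, 0.18, -0.3, 0, 0, 0, -1], [-1, 0.2, -0.3, 0, 0, 0, -1], [-1, 0.2, -0.3, 0, 0, 0, -1], [-1, 0.2, -0.3, 0, 0, 0, -1]]]'

```text
time_s: 11.97
position: [0.5565, -0.0827, 0.2452]
tcp_rot: [[0.696, 0.718, -0.003], [0.718, -0.696, 0.001], [-0.001, -0.003, -1.0]]
force: [0.1, 0.1, -1.2]
opening: 0.997
grasp_force: 0.0
```

Request:
carry_out --deltas '[[[-0.1, 0.02, 0, 0, 0, 0, -1], [-0.25, 0.05, 0, 0, 0, 0, -1], [-0.4, 0.08, 0, 0, 0, 0, -1], [-0.55, 0.11, 0, 0, 0, 0, -1], [-0.7, 0.14, 0, 0, 0, 0, -1], [-0.85, 0.17, 0, 0, 0, 0, -1], [-1, 0.2, 0, 0, 0, 0, -1], [-1, 0.2, 0, 0, 0, 0, -1], [-1, 0.2, 0, 0, 0, 0, -1], [-1, 0.2, 0, 0, 0, 0, -1]]]'

```text
time_s: 12.8
position: [0.4755, -0.2099, 0.2458]
tcp_rot: [[0.695, 0.719, -0.0], [0.719, -0.695, 0.001], [0.001, -0.001, -1.0]]
force: [0.6, 0.4, 0.2]
opening: 1.001
grasp_force: 0.0
```

Request:
carry_out --deltas '[[[-0.08, 0.02, 0, 0, 0, 0.016, -1], [-0.17, 0.04, 0, 0, 0, 0.032, -1], [-0.26, 0.06, 0, 0, 0, 0.048, -1], [-0.35, 0.08, 0, 0, 0, 0.064, -1], [-0.44, 0.1, 0, 0, 0, 0.08, -1], [-0.53, 0.12, 0, 0, 0, 0.096, -1], [-0.62, 0.14, 0, 0, 0, 0.112, -1], [-0.69, 0.15, 0, 0, 0, 0.128, -1], [-0.69, 0.15, 0, 0, 0, 0.128, -1], [-0.69, 0.15, 0, 0, 0, 0.128, -1]]]'

```text
time_s: 13.63
position: [0.42, -0.3, 0.2461]
tcp_rot: [[1.0, 0.001, 0.0], [0.001, -1.0, 0.001], [0.0, -0.001, -1.0]]
force: [0.3, 0.1, 0.0]
opening: 0.997
grasp_force: 0.0
```

Run:
```python
from h import *
s=telemetry.read_state();i=capture("wrist");t=capture("top");np.save("w3.npy",i);np.save("t3.npy",t);np.savez("w3s.npz",position=s["position"],tcp_rot=s["tcp_rot"])
print(s["time_s"],s["position"],s["tcp_rot"],s["joint_positions"])
a=cv2.resize(i[:,:,::-1],(400,300));b=cv2.resize(t[150:270,185:285,::-1],(500,600),interpolation=cv2.INTER_CUBIC)
a=cv2.resize(i[40:280,156:356,::-1],(300,360),interpolation=cv2.INTER_CUBIC)
a=cv2.copyMakeBorder(a,0,240,0,0,cv2.BORDER_CONSTANT)
cv2.imwrite("pics/m2.png",np.hstack([b,a]))
```

```text
13.6333 [ 0.42   -0.3     0.2461] [[ 1.      0.0012  0.0001]
 [ 0.0012 -1.      0.0009]
 [ 0.0001 -0.0009 -1.    ]] [-47.9795  20.1492  95.929    0.044   63.954   41.9319]
```

View pics/m2.png

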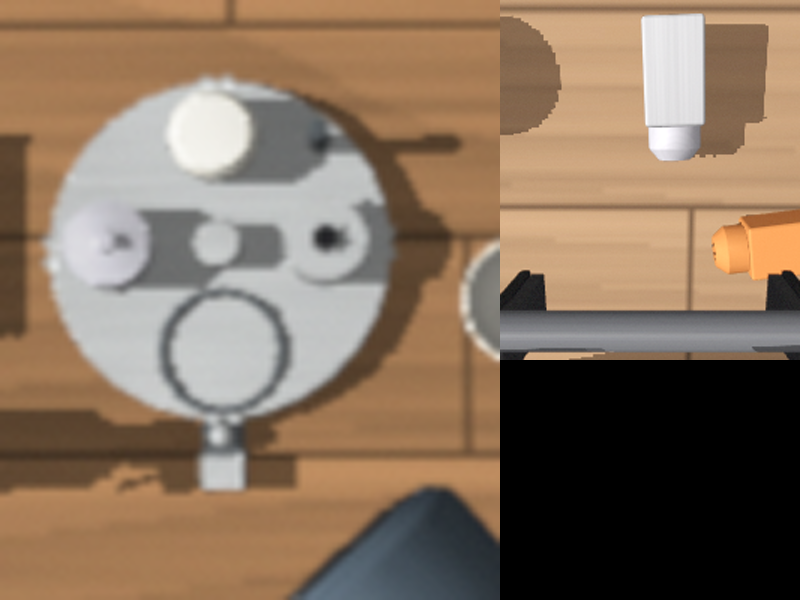

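The tray is at about (220,250), the bay at (226,350), the index block at (222,473) and the post at (318,133). The bay may still be a degree or two short. The grey shaker is upper right, cap towards the robot, with the orange look-alike below it. I'll fit the tray angle numerically.

Run:
```python
from h import *
from scipy.optimize import minimize
c=cam("top")
g=cv2.GaussianBlur(cv2.cvtColor(np.load("t3.npy"),cv2.COLOR_RGB2GRAY),(0,0),.6).astype(np.float32)
g0=cv2.GaussianBlur(cv2.cvtColor(np.load("top0.npy"),cv2.COLOR_RGB2GRAY),(0,0),.6).astype(np.float32)
th=np.linspace(0,2*np.pi,180)
def samp(im,x,y,r,z):
    P=np.c_[x+r*np.cos(th),y+r*np.sin(th),0*th+z]
    u=np.array([w2p(c,p) for p in P],np.float32)
    return cv2.remap(im,u[:,0],u[:,1],cv2.INTER_LINEAR).ravel()
# rim is dark ring r~.0445
def fit(im,x,y):
    f=lambda q:samp(im,q[0],q[1],.0450,.030).mean()
    return minimize(f,[x,y],method="Nelder-Mead",options=dict(initial_simplex=[[x,y],[x+.004,y],[x,y+.004]])).x
def tray(im,x,y):  # outer edge: bright in, dark out
    f=lambda q:-np.median(samp(im,q[0],q[1],.128,.024)-samp(im,q[0],q[1],.137,.024))-.0*0
    f=lambda q:-np.mean(np.clip(samp(im,q[0],q[1],.128,.024)-samp(im,q[0],q[1],.137,.024),0,60))
    return minimize(f,[x,y],method="Nelder-Mead",options=dict(initial_simplex=[[x,y],[x+.004,y],[x,y+.004]])).x
A=tray(g,.5558,.1211);A0=tray(g0,.5558,.1211)
B=fit(g,.476,.118);B0=fit(g0,.5395,.04)
f5=lambda u,v,z:p2w(c,(185+u/5,150+v/5),z)[:2]
idx=f5(222,473,.032);post=f5(318,133,.084)
ang=lambda p,a:np.degrees(np.arctan2(*(p-a)[::-1]))
print(A,A0,B,B0);Am=(A+A0)/2
print("bay",ang(B,Am),np.hypot(*(B-Am)),"bay0",ang(B0,Am),np.hypot(*(B0-Am)),"idx",ang(idx,Am),np.hypot(*(idx-Am)),"post",ang(post,Am),np.hypot(*(post-Am)))
# shaker
s=dict(np.load("w3s.npz"));w=cam("wrist",s);f=lambda u,v,z:p2w(w,(156+u/1.5,40+v/1.5),z)
print("shaker body top face",*[f(*q,.048)[:2] for q in((642,15),(704,14),(704,125),(643,125))],"cap",f(675,160,.024)) if 0 else None
for q in((142,15),(204,14),(204,125),(143,125)):print(f(*q,.048)[:2])
print("cap",f(175,160,.024))
```

```text
[0.5576 0.1224] [0.558  0.1218] [0.4784 0.1179] [0.5407 0.0422]
bay -176.99317472519803 0.07950763305157092 bay0 -102.10604436122429 0.081695841180693 idx -178.47774745728938 0.17357013773533983 post -45.34366926549954 0.10931210249761977
[ 0.5607 -0.2876]
[ 0.5614 -0.3338]
[ 0.4809 -0.3362]
[ 0.4808 -0.2879]
cap [ 0.4509 -0.3146  0.024 ]
```

Request:
carry_out --deltas '[[[0.02, -0.1, 0, 0, 0, -0.012, -1], [0.04, -0.25, 0, 0, 0, -0.026, -1], [0.07, -0.4, 0, 0, 0, -0.042, -1], [0.1, -0.55, 0, 0, 0, -0.058, -1], [0.14, -0.7, 0, 0, 0, -0.074, -1], [0.17, -0.85, 0, 0, 0, -0.09, -1], [0.2, -1, 0, 0, 0, -0.105, -1], [0.2, -1, 0, 0, 0, -0.111, -1], [0.2, -1, 0, 0, 0, -0.111, -1], [0.2, -1, 0, 0, 0, -0.111, -1]]]'

```text
time_s: 14.57
position: [0.4501, -0.1501, 0.2464]
tcp_rot: [[0.767, 0.642, 0.0], [0.642, -0.767, -0.0], [0.0, 0.0, -1.0]]
force: [-0.8, -0.8, 0.8]
opening: 0.999
grasp_force: 0.0
```

Request:
carry_out --deltas '[[[0.09, -0.1, 0, 0, 0, -0.014, -1], [0.22, -0.24, 0.03, 0, 0, -0.03, -1], [0.36, -0.39, 0.07, 0, 0, -0.048, -1], [0.5, -0.54, 0.12, 0, 0, -0.066, -1], [0.65, -0.69, 0.18, 0, 0, -0.084, -1], [0.8, -0.84, 0.23, 0, 0, -0.102, -1], [0.91, -0.98, 0.27, 0, 0, -0.12, -1], [0.91, -0.98, 0.27, 0, 0, -0.139, -1], [0.91, -0.98, 0.27, 0, 0, -0.139, -1], [0.91, -0.98, 0.27, 0, 0, -0.139, -1]]]'

```text
time_s: 15.4
position: [0.4607, 0.0492, 0.2058]
tcp_rot: [[0.005, 1.0, 0.0], [1.0, -0.005, -0.0], [-0.0, 0.0, -1.0]]
force: [0.1, -0.1, -0.2]
opening: 1.002
grasp_force: 0.0
```

Run:
```python
from h import *
s=telemetry.read_state();i=capture("wrist");np.save("w4.npy",i);np.savez("w4s.npz",position=s["position"],tcp_rot=s["tcp_rot"])
print(s["time_s"],s["position"],s["tcp_rot"],s["joint_positions"])
cv2.imwrite("pics/w4.png",cv2.resize(i[20:245,106:406,::-1],(800,600),interpolation=cv2.INTER_CUBIC))
```

```text
15.4 [0.4607 0.0492 0.2058] [[ 0.0049  1.      0.0005]
 [ 1.     -0.0049 -0.0003]
 [-0.0003  0.0005 -1.    ]] [ -7.7523  19.2783 105.692   -0.0167  54.9998  -7.463 ]
```

View pics/w4.png

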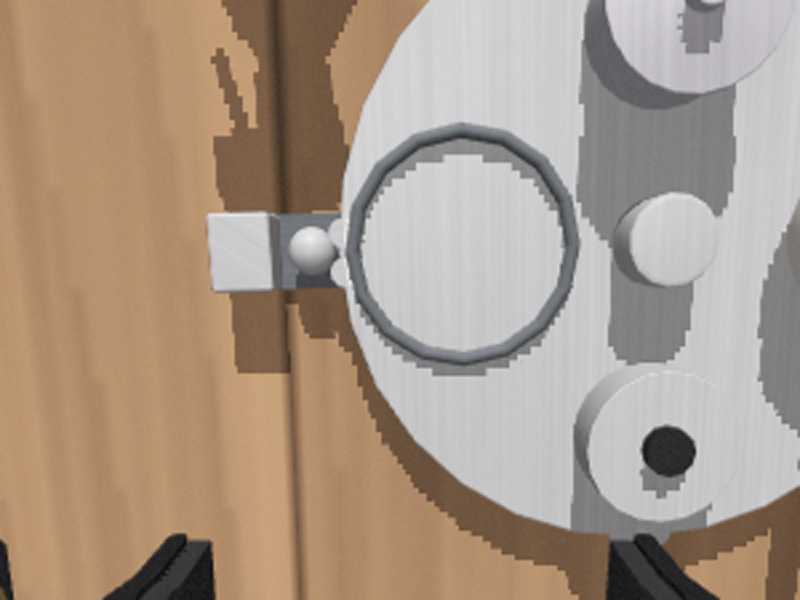

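The roller at (312,250) sits centred between the two studs at (338,234) and (340,271), so the empty bay is in its click. The bay rim centre is at (463,244). Next I'll check the arm's reach for a 45° tilted pick and place.

```bash
cat > ik.py <<'E'
from h import *
from scipy.spatial.transform import Rotation as Ro
D=[(30.224,82.088,.6252,.223),(24.19,88.399,.5694,.2493),(20.149,95.929,.5161,.2461),(19.278,105.692,.4633,.2058)]
M=[];b=[]
for j2,j3,r,z in D:
    a=np.radians(j2);e=np.radians(j2+j3);M+=[[np.sin(a),np.sin(e),1,0],[np.cos(a),np.cos(e),0,1]];b+=[r,z]
(a2,a3,r0,k),res,_,_=np.linalg.lstsq(np.array(M),np.array(b),rcond=None)
def ik(p,R,L):
    w=np.array(p)-L*R[:,2]-[0,0,L]   # equivalent tool-down tcp
    j1=np.arctan2(w[1],w[0]);r=np.hypot(w[0],w[1])-r0;z=w[2]-k
    c=(r*r+z*z-a2**2-a3**2)/(2*a2*a3);j3=np.arccos(c)
    j2=np.arctan2(r,z)-np.arctan2(a3*np.sin(j3),a2+a3*np.cos(j3))
    Q=Ro.from_euler("ZY",[j1,j2+j3]).as_matrix().T@R@Ro.from_euler("z",-90,degrees=True).as_matrix()
    e=Ro.from_matrix(Q).as_euler("ZYZ",degrees=True)
    return np.r_[np.degrees([j1,j2,j3]),e]
def lean(psi,sg,tilt):  # tool z leans tilt deg towards azimuth psi; y = sg * (a x up)
    a=np.array([np.cos(psi),np.sin(psi),0]);u=np.array([0,0,1.]);t=np.radians(tilt)
    z=np.sin(t)*a-np.cos(t)*u;y=sg*np.cross(a,u);return np.c_[np.cross(y,z),y,z]
E
python3 - <<'E'
from ik import *
print(a2,a3,r0,k,res)
s=dict(np.load("w4s.npz"));w=cam("wrist",s);f=lambda u,v,z:p2w(w,(106+u*.375,20+v*.375),z)
bay=f(463,244,.030);print("bay",bay,"roller",f(312,250,.03),"idx",f(240,252,.032),"hub",f(675,237,.054))
P=np.array([.497,-.3095,.027]);B=np.array([.483,.126,.09])
for L in(.2,.28):
  for sg in(1,-1):
    # pick: a=+x ; y = sg*(x × up) = sg*(-y)
    R=lean(0,-sg,45);print(L,"pick",R[:,1],ik(P+.019*R[:,2],R,L))
    for ps in(90,60,30,-60,-90):
        R=lean(np.radians(ps),sg,45);print("   place",ps,ik(B+.019*R[:,2],R,L))
E
```

```text
0.6729628899650613 0.38190075737110885 -0.06409649183374959 -0.2149274154185375 [0.0002]
bay [0.4837 0.1249 0.03  ] roller [0.4211 0.1228 0.03  ] idx [0.3917 0.1222 0.032 ] hub [0.5633 0.1269 0.054 ]
0.2 pick [-0.  1. -0.] [-39.9873  38.1702 121.9556 120.6366  31.8782 114.4351]
   place 90 [ -0.2356  32.5715 118.4867  64.0096  51.8742 -52.0367]
   place 60 [  2.0722  29.7406 127.2076  96.532   37.0925 -56.6221]
   place 30 [  9.4593  28.0624 132.8632 147.8481  27.789  -75.7624]
   place -60 [  29.4769   32.4922  118.7216  -64.6596   51.4767 -127.9867]
   place -90 [  27.7377   35.6554  109.6225  -42.9098   66.8131 -123.2602]
0.2 pick [ 0. -1.  0.] [-39.9873  38.1702 121.9556 120.6366  31.8782 -65.5649]
   place 90 [ -0.2356  32.5715 118.4867  64.0096  51.8742 127.9633]
   place 60 [  2.0722  29.7406 127.2076  96.532   37.0925 123.3779]
   place 30 [  9.4593  28.0624 132.8632 147.8481  27.789  104.2376]
   place -60 [ 29.4769  32.4922 118.7216 -64.6596  51.4767  52.0133]
   place -90 [ 27.7377  35.6554 109.6225 -42.9098  66.8131  56.7398]
0.28 pick [-0.  1. -0.] [-44.7287  39.3384 128.9849 125.032   37.4254 103.5542]
   place 90 [ -6.9123  34.7523 119.3128  61.2079  53.2248 -57.1773]
   place 60 [ -4.9484  31.1709 132.4082  97.7611  40.2789 -66.6638]
   place 30 [  5.9572  29.3244 141.7222 151.375   36.9662 -83.9474]
   place -60 [  36.187    34.649   119.6542  -61.9052   52.8337 -122.749 ]
   place -90 [  32.7398   38.8348  106.6633  -39.7284   68.5237 -120.7968]
0.28 pick [ 0. -1.  0.] [-44.7287  39.3384 128.9849 125.032   37.4254 -76.4458]
   place 90 [ -6.9123  34.7523 119.3128  61.2079  53.2248 122.8227]
   place 60 [ -4.9484  31.1709 132.4082  97.7611  40.2789 113.3362]
   place 30 [  5.9572  29.3244 141.7222 151.375   36.9662  96.0526]
   place -60 [ 36.187   34.649  119.6542 -61.9052  52.8337  57.251 ]
   place -90 [ 32.7398  38.8348 106.6633 -39.7284  68.5237  59.2032]
```

Request:
carry_out --deltas '[[[-0.08, 0, -0.03, 0, 0, 0.014, -1], [-0.2, 0, -0.07, 0, 0, 0.028, -1], [-0.35, 0, -0.1, 0, 0, 0.044, -1], [-0.5, 0, -0.14, 0, 0, 0.06, -1], [-0.65, 0, -0.18, 0, 0, 0.075, -1], [-0.8, 0, -0.23, 0, 0, 0.09, -1], [-0.95, 0, -0.27, 0, 0, 0.105, -1], [-1, 0, -0.3, 0, 0, 0.111, -1], [-1, 0, -0.3, 0, 0, 0.111, -1], [-1, 0, -0.3, 0, 0, 0.111, -1]]]'

```text
time_s: 16.28
position: [0.4598, -0.101, 0.2509]
tcp_rot: [[0.645, 0.764, 0.0], [0.764, -0.645, 0.001], [0.001, -0.0, -1.0]]
force: [-0.6, -0.1, -0.3]
opening: 0.998
grasp_force: 0.0
```

Request:
carry_out --deltas '[[[-0.1, 0.08, 0, 0, 0, 0.016, -1], [-0.24, 0.19, 0, 0, 0, 0.033, -1], [-0.39, 0.31, 0, 0, 0, 0.05, -1], [-0.54, 0.43, 0, 0, 0, 0.067, -1], [-0.7, 0.55, 0, 0, 0, 0.085, -1], [-0.85, 0.68, 0, 0, 0, 0.103, -1], [-1, 0.8, 0, 0, 0, 0.12, -1], [-1, 0.8, 0, 0, 0, 0.139, -1], [-1, 0.8, 0, 0, 0, 0.139, -1], [-1, 0.8, 0, 0, 0, 0.139, -1]]]'

```text
time_s: 17.12
position: [0.4549, -0.291, 0.25]
tcp_rot: [[1.0, 0.002, -0.002], [0.002, -1.0, 0.002], [-0.002, -0.002, -1.0]]
force: [-0.5, 0.4, 0.2]
opening: 0.998
grasp_force: 0.0
```

Request:
carry_out --deltas '[[[0, 0, 0, 0, 0.008, 0, -1], [0, 0, 0, 0, 0.016, 0, -1], [0, 0, 0, 0, 0.026, 0, -1], [0, 0, 0, 0, 0.036, 0, -1], [0, 0, 0, 0, 0.046, 0, -1], [0, 0, 0, 0, 0.0556, 0, -1], [0, 0, 0, 0, 0.0556, 0, -1], [0, 0, 0, 0, 0.0556, 0, -1], [0, 0, 0, 0, 0.0556, 0, -1], [0, 0, 0, 0, 0.0556, 0, -1]]]'

```text
time_s: 17.95
position: [0.4561, -0.2924, 0.2511]
tcp_rot: [[0.94, 0.0, 0.342], [0.001, -1.0, -0.001], [0.342, 0.001, -0.94]]
force: [0.6, -0.6, -0.8]
opening: 0.999
grasp_force: 0.0
```

Run:
```python
from h import *
s=telemetry.read_state();print(s["time_s"],s["position"],s["tcp_rot"],s["joint_positions"])
np.savez("s5.npz",p=s["position"],R=s["tcp_rot"],j=s["joint_positions"])
j=np.radians(s["joint_positions"])
from scipy.spatial.transform import Rotation as Ro
for sg in(1,-1):print(Ro.from_euler("ZYZYZZ",[j[0],j[1]+j[2],sg*j[3],j[4],j[5],np.pi/2]).as_matrix())
```

```text
17.95 [ 0.4561 -0.2924  0.2511] [[ 0.9396  0.0004  0.3422]
 [ 0.0007 -1.     -0.0008]
 [ 0.3422  0.001  -0.9396]] [-53.7769  16.4834 104.5918  21.4853  48.798   23.3747]Traceback (most recent call last):
  File "<stdin>", line 6, in <module>
  File "scipy/spatial/transform/_rotation.pyx", line 1413, in scipy.spatial.transform._rotation.Rotation.from_euler
ValueError: Expected axis specification to be a non-empty string of upto 3 characters, got ZYZYZZ
```

```bash
cat > ik.py <<'E'
from h import *
from scipy.spatial.transform import Rotation as Ro
from scipy.optimize import least_squares
d5=np.load("s5.npz")
D=[([62.137,30.224,82.088],[.189,.596,.223],[0,0,-1]),([15.1532,24.1903,88.3988],[.5099,.2533,.2493],[0,0,-1]),
([-47.9795,20.1492,95.929],[.42,-.3,.2461],[0,0,-1]),([-7.7523,19.2783,105.692],[.4607,.0492,.2058],[0,0,-1]),(d5["j"][:3],d5["p"],d5["R"][:,2])]
def fkw(q,j):
    a2,a3,r0,h,d,L=q;j=np.radians(j);e=j[1]+j[2]
    v=[r0+a2*np.sin(j[1])+a3*np.sin(e),d,h+a2*np.cos(j[1])+a3*np.cos(e)]
    return Ro.from_euler("z",j[0]).as_matrix()@v
sol=least_squares(lambda q:np.r_[np.concatenate([fkw(q,j)+q[5]*np.array(z)-p for j,p,z in D]),.003*(q-[.45,.45,0,.25,.11,.25])],[.45,.45,0,.25,.11,.25])
q=sol.x;a2,a3,r0,h_,dd,L=q
def ik(p,R):
    w=np.array(p)-L*R[:,2];rr=np.sqrt(w[0]**2+w[1]**2-dd**2)
    j1=np.arctan2(w[1],w[0])-np.arctan2(dd,rr);r=rr-r0;z=w[2]-h_
    c=(r*r+z*z-a2**2-a3**2)/(2*a2*a3);j3=np.arccos(c)
    j2=np.arctan2(r,z)-np.arctan2(a3*np.sin(j3),a2+a3*np.cos(j3))
    Q=Ro.from_euler("ZY",[j1,j2+j3]).as_matrix().T@R@Ro.from_euler("z",-90,degrees=True).as_matrix()
    return np.r_[np.degrees([j1,j2,j3]),Ro.from_matrix(Q).as_euler("ZYZ",degrees=True)].round(0)
def lean(psi,sg,tilt):
    psi=np.radians(psi);a=np.array([np.cos(psi),np.sin(psi),0]);u=np.array([0,0,1.]);t=np.radians(tilt)
    z=np.sin(t)*a-np.cos(t)*u;y=sg*np.cross(a,u);return np.c_[np.cross(y,z),y,z]
E
python3 - <<'E'
from ik import *
print(q,np.abs(sol.fun).max())
print(ik(d5["p"],d5["R"]),d5["j"])
P=np.array([.497,-.3095,.027]);B=np.array([.483,.126,.09])
for t in(0,15,30,45):
    R=lean(0,1,t);print("pick",t,ik(P+.019*R[:,2]+[0,0,0],R),"  high",ik(P+[0,0,.15]+.019*R[:,2],R))
for t in(45,60):
  for ps in(0,-30,-60,-90,-120,-150):
    print("   place",t,ps,*[ik(B+[0,0,o]+.019*lean(ps,-1,t)[:,2],lean(ps,-1,t)) for o in(0,.1)])
E
```

```text
[ 0.6799  0.3878 -0.0835  0.0896  0.111   0.3084] 0.008898202456005033
[-54.  17. 105.  22.  49.  23.] [-53.7769  16.4834 104.5918  21.4853  48.798   23.3747]
pick 0 [-43.  38. 104.  -0.  38.  47.]   high [-43.  30.  94.   0.  56.  47.]
pick 15 [-48.  36. 114.  30.  23.  15.]   high [-48.  26. 104.  17.  42.  30.]
pick 30 [-55.  36. 123.  84.  24. -44.]   high [-55.  24. 113.  47.  34.  -3.]
pick 45 [-62.  39. 131. 109.  41. -78.]   high [-62.  25. 122.  81.  39. -41.]
   place 45 0 [   3.   30.  146. -177.   40.   90.] [   3.   17.  137. -173.   18.   86.]
   place 45 -30 [  20.   31.  134. -116.   37.   72.] [ 20.  21. 127. -92.  33.  42.]
   place 45 -60 [ 25.  35. 120. -70.  48.  55.] [ 25.  27. 113. -60.  54.  39.]
   place 45 -90 [ 23.  40. 105. -46.  65.  55.] [ 23.  33.  99. -42.  74.  46.]
   place 45 -120 [ 18.  44.  94. -29.  80.  62.] [ 18.  38.  88. -28.  90.  57.]
   place 45 -150 [ 10.  46.  87. -14.  90.  76.] [ 10.  41.  81. -14. 100.  73.]
   place 60 0 [   4.   41.  157. -177.   78.   91.] [   4.   23.  148. -176.   51.   89.]
   place 60 -30 [  26.   38.  140. -124.   59.   89.] [  26.   26.  134. -112.   51.   69.]
   place 60 -60 [ 31.  41. 121. -79.  62.  69.] [ 31.  32. 116. -72.  65.  55.]
   place 60 -90 [ 28.  45. 103. -52.  77.  62.] [ 28.  39.  99. -51.  84.  53.]
   place 60 -120 [ 20.  50.  89. -34.  93.  65.] [ 20.  44.  85. -34. 102.  60.]
   place 60 -150 [ 11.  52.  81. -17. 104.  76.] [ 11.  47.  77. -18. 113.  73.]
```

Run:
```python
from ik import *
s=dict(np.load("w3s.npz"));w=cam("wrist",s);f=lambda u,v,z:p2w(w,(156+u/1.5,40+v/1.5),z)
print("orange wrist: cap tip",f(212,250,.024),"cap top edge",f(240,222,.03),"body corner",f(250,217,.048),f(300,208,.048))
t=cam("top");g=lambda u,v,z:p2w(t,(u*.64,v*.64),z)+[.007,.005,0]
print("orange top",g(600,374,.048),g(555,382,.03),g(603,398,.048));print("spray",g(268,376,.10))
print("tongs",g(592,345,.01),g(583,252,.02));
p=telemetry.read_state();print(p["position"])
R0=p["tcp_rot"];R=lean(0,1,45)
for P in((.42,-.3095,.11),(.5104,-.3095,.0136)):
    print((R0.T@(np.array(P)-p["position"])/.15),Ro.from_matrix(R0.T@R).as_rotvec(degrees=True)/360)
```

```text
orange wrist: cap tip [ 0.3701 -0.3492  0.024 ] cap top edge [ 0.3977 -0.3721  0.03  ] body corner [ 0.4064 -0.3767  0.048 ] [ 0.4142 -0.4178  0.048 ]
orange top [ 0.4091 -0.4553  0.048 ] [ 0.3908 -0.3516  0.03  ] [ 0.3524 -0.4595  0.048 ]
spray [0.4041 0.3268 0.1   ]
tongs [ 0.4817 -0.4513  0.01  ] [ 0.7142 -0.4371  0.02  ]
[ 0.4561 -0.2924  0.2511]
[-0.5481  0.1132  0.8017] [0.0001 0.0694 0.0001]
[-0.2017  0.1128  1.6117] [0.0001 0.0694 0.0001]
```

Request:
carry_out --deltas '[[[-0.03, 0.01, 0.05, 0, 0.007, 0, -1], [-0.1, 0.02, 0.14, 0, 0.016, 0, -1], [-0.18, 0.04, 0.26, 0, 0.026, 0, -1], [-0.26, 0.05, 0.38, 0, 0.036, 0, -1], [-0.34, 0.07, 0.5, 0, 0.046, 0, -1], [-0.42, 0.09, 0.62, 0, 0.056, 0, -1], [-0.5, 0.1, 0.73, 0, 0.064, 0, -1], [-0.548, 0.113, 0.79, 0, 0.0694, 0, -1], [-0.548, 0.113, 0.79, 0, 0.0694, 0, -1], [-0.548, 0.113, 0.79, 0, 0.0694, 0, -1]]]'

```text
time_s: 18.78
position: [0.4182, -0.3105, 0.1091]
tcp_rot: [[0.707, -0.003, 0.707], [-0.002, -1.0, -0.002], [0.707, -0.001, -0.707]]
force: [0.3, 0.0, -0.4]
opening: 0.996
grasp_force: 0.0
```

Run:
```python
from ik import *
s=telemetry.read_state();R0=s["tcp_rot"];print(s["time_s"],s["position"],R0,s["joint_positions"],s["force"])
R=lean(0,1,45);P=(.5104,-.3095,.0166)
print((R0.T@(np.array(P)-s["position"])/.15),Ro.from_matrix(R0.T@R).as_rotvec(degrees=True)/360)
np.savez("w6s.npz",position=s["position"],tcp_rot=R0)
i=capture("wrist");np.save("w6.npy",i)
c=cam("wrist",s);m=i[:,:,::-1].copy()
for x,y,z in((.561,-.2855,.048),(.561,-.3335,.048),(.479,-.2855,.048),(.479,-.3335,.048),(.451,-.3095,.024)):
    cv2.circle(m,tuple(int(round(v)) for v in w2p(c,(x,y,z))),2,(0,0,255),-1)
cv2.imwrite("pics/w6.png",cv2.resize(m,(768,576)))
```

```text
18.7833 [ 0.4182 -0.3105  0.1091] [[ 0.7073 -0.0027  0.7069]
 [-0.0023 -1.     -0.0016]
 [ 0.7069 -0.0005 -0.7073]] [-74.3325  38.7416 127.107   91.1475  42.8697 -69.7279] [ 0.2811  0.039  -0.3739]
[-0.0007 -0.0079  0.8707] [ 0.0002  0.0001 -0.0004]
```

View pics/w6.png

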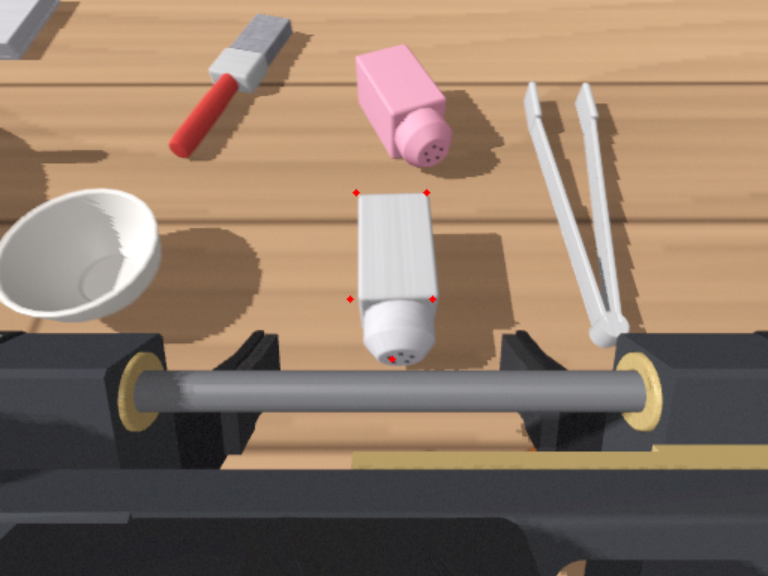

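Request:
carry_out --deltas '[[[0, 0, 0.06, 0, 0, 0, -1], [0, 0, 0.16, 0, 0, 0, -1], [0, 0, 0.28, 0, 0, 0, -1], [0, 0, 0.4, 0, 0, 0, -1], [0, 0, 0.52, 0, 0, 0, -1], [0, 0, 0.64, 0, 0, 0, -1], [0, 0, 0.74, 0, 0, 0, -1], [0, 0, 0.82, 0, 0, 0, -1], [0, 0, 0.87, 0, 0, 0, -1], [0, 0, 0.87, 0, 0, 0, -1]]]'

```text
time_s: 19.67
position: [0.5123, -0.3094, 0.0184]
tcp_rot: [[0.707, 0.001, 0.707], [0.001, -1.0, 0.0], [0.707, 0.001, -0.707]]
force: [0.2, 0.2, -0.0]
opening: 1.001
grasp_force: 0.0
```

Request:
carry_out --deltas '[[[0, 0, 0, 0, 0, 0, 0], [0, 0, 0, 0, 0, 0, 0.3], [0, 0, 0, 0, 0, 0, 0.6], [0, 0, 0, 0, 0, 0, 1], [0, 0, 0, 0, 0, 0, 1], [0, 0, 0, 0, 0, 0, 1], [0, 0, 0, 0, 0, 0, 1], [0, 0, 0, 0, 0, 0, 1], [0, 0, 0, 0, 0, 0, 1], [0, 0, 0, 0, 0, 0, 1]]]'

```text
time_s: 20.5
position: [0.5109, -0.3104, 0.0192]
tcp_rot: [[0.707, -0.003, 0.707], [-0.002, -1.0, -0.002], [0.707, 0.001, -0.707]]
force: [-0.8, -2.3, 2.7]
opening: 0.548
grasp_force: 30.0
```

Run:
```python
from ik import *
s=telemetry.read_state();print(s["time_s"],s["position"],s["tcp_rot"],s["joint_positions"],s["force"],s["opening"],s["grasp_force"])
```

```text
20.5 [ 0.5109 -0.3104  0.0192] [[ 0.7068 -0.0028  0.7075]
 [-0.0015 -1.     -0.0025]
 [ 0.7075  0.0007 -0.7068]] [-61.4524  51.4891 118.9186 109.3438  41.0992 -77.215 ] [-0.7522 -2.3304  2.6953] 0.5478865190687314 29.992192474601325
```

Request:
carry_out --deltas '[[[0.02, 0, -0.02, 0, 0, 0, 1], [0.05, 0, -0.05, 0, 0, 0, 1], [0.1, 0, -0.1, 0, 0, 0, 1], [0.18, 0, -0.18, 0, 0, 0, 1], [0.28, 0, -0.28, 0, 0, 0, 1], [0.4, 0, -0.4, 0, 0, 0, 1], [0.52, 0, -0.52, 0, 0, 0, 1], [0.64, 0, -0.64, 0, 0, 0, 1], [0.7, 0, -0.7, 0, 0, 0, 1], [0.7, 0, -0.7, 0, 0, 0, 1]]]'

```text
time_s: 21.33
position: [0.5112, -0.3092, 0.1705]
tcp_rot: [[0.706, 0.0, 0.709], [0.003, -1.0, -0.003], [0.709, 0.004, -0.706]]
force: [0.4, 0.8, -2.5]
opening: 0.549
grasp_force: 30.0
```

```bash
cat > wp.py <<'E'
from ik import *
Rg=np.array([[.7068,-.0028,.7075],[-.0015,-1,-.0025],[.7075,.0007,-.7068]]);tg=np.array([.5109,-.3104,.0192])
off=Rg.T@(np.array([.561,-.311,.024])-tg)
bay=np.array([.483,.1255,.0245])
Rp=lean(-135,-1,45);Tp=bay-Rp@off
def D(p0,R0,p1,R1):return np.r_[R0.T@(np.array(p1)-p0)/.15,Ro.from_matrix(R0.T@R1).as_rotvec(degrees=True)/360].round(4)
E
python3 - <<'E'
from wp import *
s=telemetry.read_state();print(s["time_s"],s["position"],s["force"],s["opening"],s["grasp_force"])
print("off",off,"Tp",Tp)
p,R=s["position"],s["tcp_rot"]
for P,Q in(((.50,-.21,.27),lean(0,1,0)),((.50,-.07,.27),lean(-135,-1,0)),((.51,.05,.25),lean(-135,-1,30)),(Tp+[0,0,.08],Rp),(Tp+[0,0,.02],Rp)):
    print(D(p,R,P,Q),ik(P,Q));p,R=np.array(P),Q
E
```

```text
21.3333 [ 0.5112 -0.3092  0.1705] [ 0.3525  0.7541 -2.4636] 0.5494041332961871 29.991369885974564
off [0.0388 0.0005 0.0321] Tp [0.4793 0.1225 0.0746]
[ 0.4194 -0.6584 -0.523   0.0006 -0.1254  0.0003] [-35.  22.  90.   0.  69.  55.]
[ 0.     -0.9333  0.      0.      0.     -0.125 ] [-21.  19.  95.  -0.  67.  24.]
[ 0.6128 -0.5185  0.1333 -0.     -0.0833 -0.    ] [  4.  32.  81. -19.  91.  53.]
[ 0.4884 -0.4863  0.4524  0.     -0.0417  0.    ] [ 14.  42.  84. -21.  95.  65.]
[0.2828 0.     0.2828 0.     0.     0.    ] [ 14.  45.  87. -21.  89.  68.]
```

Request:
carry_out --deltas '[[[0.02, -0.03, -0.03, 0, -0.005, 0, 1], [0.06, -0.09, -0.08, 0, -0.015, 0, 1], [0.1, -0.16, -0.14, 0, -0.027, 0, 1], [0.15, -0.24, -0.2, 0, -0.04, 0, 1], [0.2, -0.32, -0.26, 0, -0.054, 0, 1], [0.25, -0.4, -0.32, 0, -0.068, 0, 1], [0.3, -0.48, -0.38, 0, -0.082, 0, 1], [0.35, -0.55, -0.44, 0, -0.097, 0, 1], [0.39, -0.61, -0.49, 0, -0.112, 0, 1], [0.42, -0.66, -0.523, 0, -0.125, 0, 1]]]'

```text
time_s: 22.17
position: [0.4981, -0.2089, 0.2688]
tcp_rot: [[0.999, -0.001, 0.05], [-0.001, -1.0, 0.001], [0.05, -0.001, -0.999]]
force: [0.6, 0.5, -3.2]
opening: 0.551
grasp_force: 30.0
```

Run:
```python
from wp import *
s=telemetry.read_state();print(s["time_s"],s["position"],s["tcp_rot"],s["force"],s["qvel"],s["opening"],s["grasp_force"])
print(D(s["position"],s["tcp_rot"],(.50,-.07,.27),lean(-135,-1,0)))
```

```text
22.1667 [ 0.4981 -0.2089  0.2688] [[ 0.9988 -0.0007  0.0497]
 [-0.0008 -1.      0.0014]
 [ 0.0497 -0.0014 -0.9988]] [ 0.6282  0.4684 -3.1643] [ 41.3466  23.4506 -58.443  -69.951   95.7839  77.482 ] 0.5509851626221777 29.988360261486378
[ 0.0121 -0.9263 -0.0058  0.0029 -0.0076 -0.1251]
```

Request:
carry_out --deltas '[[[0, -0.06, 0, 0, 0, -0.01, 1], [0, -0.16, 0, 0, 0, -0.024, 1], [0, -0.28, 0, 0, 0, -0.038, 1], [0, -0.4, 0, 0, 0, -0.053, 1], [0, -0.52, 0, 0, 0, -0.068, 1], [0, -0.64, 0, 0, 0, -0.083, 1], [0, -0.76, 0, 0, 0, -0.098, 1], [0, -0.86, 0, 0, 0, -0.112, 1], [0, -0.93, 0, 0, 0, -0.125, 1], [0, -0.93, 0, 0, 0, -0.125, 1]]]'

```text
time_s: 23.0
position: [0.4977, -0.068, 0.2658]
tcp_rot: [[0.703, 0.709, 0.051], [0.71, -0.704, 0.006], [0.041, 0.032, -0.999]]
force: [-0.0, -0.9, -3.2]
opening: 0.549
grasp_force: 30.0
```

Request:
carry_out --deltas '[[[0.04, -0.03, 0.01, 0, -0.006, 0, 1], [0.11, -0.09, 0.02, 0, -0.015, 0, 1], [0.2, -0.17, 0.04, 0, -0.026, 0, 1], [0.29, -0.25, 0.06, 0, -0.038, 0, 1], [0.38, -0.32, 0.08, 0, -0.05, 0, 1], [0.47, -0.4, 0.1, 0, -0.062, 0, 1], [0.55, -0.47, 0.12, 0, -0.074, 0, 1], [0.61, -0.52, 0.13, 0, -0.083, 0, 1], [0.61, -0.52, 0.13, 0, -0.083, 0, 1], [0.61, -0.52, 0.13, 0, -0.083, 0, 1]]]'

```text
time_s: 23.83
position: [0.5106, 0.0493, 0.2473]
tcp_rot: [[0.639, 0.707, -0.304], [0.615, -0.707, -0.35], [-0.462, 0.036, -0.886]]
force: [-0.4, 0.3, -2.7]
opening: 0.547
grasp_force: 30.0
```

Run:
```python
from wp import *
s=telemetry.read_state();print(s["time_s"],s["position"],s["tcp_rot"],s["force"],s["opening"],s["joint_positions"])
print(D(s["position"],s["tcp_rot"],Tp+[0,0,.08],Rp))
```

```text
23.8333 [0.5106 0.0493 0.2473] [[ 0.6388  0.7066 -0.3044]
 [ 0.6149 -0.7067 -0.3501]
 [-0.4624  0.0365 -0.8859]] [-0.4149  0.2719 -2.6803] 0.5465034517939725 [  4.255   30.7312  82.9292 -19.0865  86.9204  54.2975]
[ 0.4526 -0.5146  0.4402  0.0047 -0.0484 -0.0035]
```

Request:
carry_out --deltas '[[[0.03, -0.03, 0.03, 0.0005, -0.004, -0.0003, 1], [0.08, -0.09, 0.08, 0.001, -0.01, -0.001, 1], [0.15, -0.17, 0.15, 0.002, -0.018, -0.001, 1], [0.22, -0.25, 0.22, 0.003, -0.026, -0.002, 1], [0.3, -0.33, 0.29, 0.004, -0.034, -0.003, 1], [0.37, -0.41, 0.36, 0.0047, -0.042, -0.0035, 1], [0.42, -0.48, 0.41, 0.0047, -0.0484, -0.0035, 1], [0.4526, -0.5146, 0.4402, 0.0047, -0.0484, -0.0035, 1], [0.4526, -0.5146, 0.4402, 0.0047, -0.0484, -0.0035, 1], [0.4526, -0.5146, 0.4402, 0.0047, -0.0484, -0.0035, 1]]]'

```text
time_s: 24.67
position: [0.48, 0.1211, 0.1567]
tcp_rot: [[0.503, 0.706, -0.498], [0.499, -0.708, -0.499], [-0.705, 0.003, -0.709]]
force: [0.2, -0.1, -2.2]
opening: 0.548
grasp_force: 30.0
```

Run:
```python
from wp import *
s=telemetry.read_state();print(s["time_s"],s["position"],s["tcp_rot"],s["force"],s["opening"],s["joint_positions"])
R=s["tcp_rot"];print("base",s["position"]+R@off,"cap axis",R@Rg.T@[-1,-.015,0])
print(D(s["position"],s["tcp_rot"],Tp+[0,0,.02],Rp))
a=capture("scene");b=capture("top")
A=cv2.resize(a[130:270,225:365,::-1],(400,400),interpolation=cv2.INTER_CUBIC);B=cv2.resize(b[150:250,180:280,::-1],(400,400),interpolation=cv2.INTER_CUBIC)
cv2.imwrite("pics/m7.png",np.hstack([A,B]))
```

```text
24.6667 [0.48   0.1211 0.1567] [[ 0.5031  0.7062 -0.4982]
 [ 0.4992 -0.7081 -0.4995]
 [-0.7054  0.0026 -0.7088]] [ 0.2299 -0.0933 -2.2447] 0.5481134770282995 [ 14.133   45.434   78.5625 -21.3915  96.0473  64.8308]
base [0.4839 0.1241 0.1066] cap axis [ 0.0094 -0.0121  1.0001]
[ 0.2942 -0.0109  0.2912  0.0001 -0.0004 -0.0004]
```

View pics/m7.png

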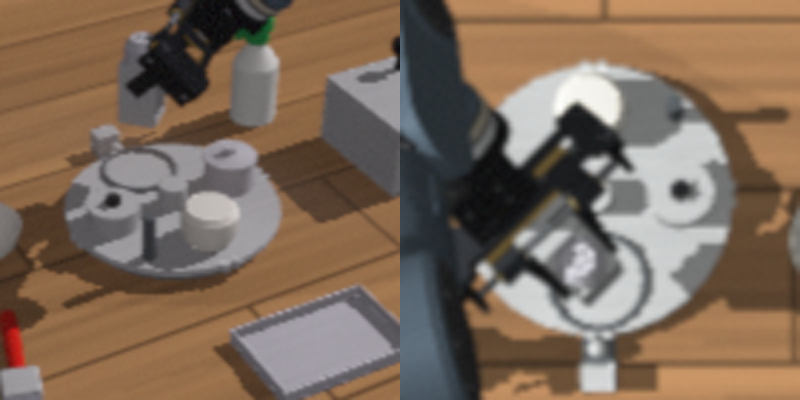

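The shaker is upright above the bay. That was my 11th picture and the limit was 10, so I'll view no more and work from numbers only. Now descending.

Request:
carry_out --deltas '[[[0.02, 0, 0.02, 0, 0, 0, 1], [0.05, 0, 0.05, 0, 0, 0, 1], [0.09, -0.003, 0.09, 0, 0, 0, 1], [0.13, -0.005, 0.13, 0, 0, 0, 1], [0.17, -0.006, 0.17, 0, 0, 0, 1], [0.21, -0.008, 0.21, 0, 0, 0, 1], [0.25, -0.01, 0.25, 0, 0, 0, 1], [0.28, -0.01, 0.28, 0, 0, 0, 1], [0.294, -0.01, 0.291, 0, 0, 0, 1], [0.294, -0.01, 0.291, 0, 0, 0, 1]]]'

```text
time_s: 25.6
position: [0.4788, 0.1232, 0.0935]
tcp_rot: [[0.501, 0.707, -0.499], [0.499, -0.708, -0.5], [-0.707, 0.001, -0.708]]
force: [0.3, 0.7, -2.2]
opening: 0.547
grasp_force: 30.0
```

Run:
```python
from wp import *
s=telemetry.read_state();R=s["tcp_rot"];print(s["time_s"],s["position"],s["force"],"base",s["position"]+R@off,"cap",R@Rg.T@[-1,-.015,0])
print(D(s["position"],R,Tp,Rp))
```

```text
25.6 [0.4788 0.1232 0.0935] [ 0.2696  0.6629 -2.1521] base [0.4826 0.1262 0.0434] cap [ 0.0116 -0.0119  1.    ]
[ 0.088   0.0053  0.0899  0.0001 -0.0001 -0.0002]
```

Request:
carry_out --deltas '[[[0.01, 0, 0.01, 0, 0, 0, 1], [0.02, 0, 0.02, 0, 0, 0, 1], [0.03, 0, 0.03, 0, 0, 0, 1], [0.04, 0, 0.04, 0, 0, 0, 1], [0.05, 0, 0.05, 0, 0, 0, 1], [0.06, 0, 0.06, 0, 0, 0, 1], [0.066, 0, 0.066, 0, 0, 0, 1], [0.07, 0, 0.07, 0, 0, 0, 1], [0.07, 0, 0.07, 0, 0, 0, 1], [0.07, 0, 0.07, 0, 0, 0, 1]]]'

```text
time_s: 26.43
position: [0.4793, 0.1232, 0.0795]
tcp_rot: [[0.502, 0.707, -0.498], [0.5, -0.708, -0.5], [-0.706, 0.002, -0.708]]
force: [-0.8, -0.3, -4.5]
opening: 0.55
grasp_force: 30.0
```

Request:
carry_out --deltas '[[[0.001, 0, 0.001, 0, 0, 0, 1], [0.003, 0, 0.003, 0, 0, 0, 1], [0.005, 0, 0.005, 0, 0, 0, 1], [0.007, 0, 0.007, 0, 0, 0, 1], [0.009, 0, 0.009, 0, 0, 0, 1], [0.01, 0, 0.01, 0, 0, 0, 1], [0.01, 0, 0.01, 0, 0, 0, 1], [0.01, 0, 0.01, 0, 0, 0, 1], [0.01, 0, 0.01, 0, 0, 0, 1], [0.01, 0, 0.01, 0, 0, 0, 1]]]'

```text
time_s: 27.27
position: [0.4793, 0.1232, 0.0774]
tcp_rot: [[0.502, 0.707, -0.498], [0.5, -0.708, -0.5], [-0.706, 0.002, -0.709]]
force: [0.4, 0.3, -1.8]
opening: 0.553
grasp_force: 30.0
```

Base is now at about 0.0273; contact is expected near 0.024. Continuing in 1 mm steps.

Request:
carry_out --deltas '[[[0.001, 0, 0.001, 0, 0, 0, 1], [0.003, 0, 0.003, 0, 0, 0, 1], [0.005, 0, 0.005, 0, 0, 0, 1], [0.007, 0, 0.007, 0, 0, 0, 1], [0.008, 0, 0.008, 0, 0, 0, 1], [0.008, 0, 0.008, 0, 0, 0, 1], [0.008, 0, 0.008, 0, 0, 0, 1], [0.008, 0, 0.008, 0, 0, 0, 1], [0.008, 0, 0.008, 0, 0, 0, 1], [0.008, 0, 0.008, 0, 0, 0, 1]]]'

```text
time_s: 28.1
position: [0.4793, 0.1232, 0.076]
tcp_rot: [[0.502, 0.707, -0.498], [0.499, -0.708, -0.5], [-0.706, 0.002, -0.708]]
force: [0.4, 1.3, 1.5]
opening: 0.548
grasp_force: 30.0
```

Request:
carry_out --deltas '[[[0.001, 0, 0.001, 0, 0, 0, 1], [0.002, 0, 0.002, 0, 0, 0, 1], [0.003, 0, 0.003, 0, 0, 0, 1], [0.004, 0, 0.004, 0, 0, 0, 1], [0.005, 0, 0.005, 0, 0, 0, 1], [0.005, 0, 0.005, 0, 0, 0, 1], [0.005, 0, 0.005, 0, 0, 0, 1], [0.005, 0, 0.005, 0, 0, 0, 1], [0.005, 0, 0.005, 0, 0, 0, 1], [0.005, 0, 0.005, 0, 0, 0, 1]]]'

```text
time_s: 28.93
position: [0.4793, 0.1232, 0.076]
tcp_rot: [[0.502, 0.707, -0.499], [0.499, -0.708, -0.5], [-0.706, 0.003, -0.708]]
force: [0.7, 2.3, 6.2]
opening: 0.553
grasp_force: 30.0
```

Request:
carry_out --deltas '[[[0, 0, 0, 0, 0, 0, -0.1], [0, 0, 0, 0, 0, 0, -0.2], [0, 0, 0, 0, 0, 0, -0.3], [0, 0, 0, 0, 0, 0, -0.4], [0, 0, 0, 0, 0, 0, -0.5], [0, 0, 0, 0, 0, 0, -0.6], [0, 0, 0, 0, 0, 0, -0.7], [0, 0, 0, 0, 0, 0, -0.7], [0, 0, 0, 0, 0, 0, -0.7], [0, 0, 0, 0, 0, 0, -0.7]]]'

```text
time_s: 29.77
position: [0.4793, 0.1232, 0.0746]
tcp_rot: [[0.502, 0.707, -0.498], [0.5, -0.708, -0.5], [-0.706, 0.002, -0.709]]
force: [-0.4, 0.7, 0.3]
opening: 0.849
grasp_force: 0.0
```

Run:
```python
from wp import *
s=telemetry.read_state();print(s["time_s"],s["position"],s["force"],s["opening"],s["grasp_force"])
t=capture("top");np.save("t8.npy",t);i=capture("scene");np.save("sc8.npy",i)
```

```text
29.7667 [0.4793 0.1232 0.0746] [-0.4249  0.7038  0.3141] 0.8489589879478954 0.0
```

Request:
carry_out --deltas '[[[0, 0, -0.03, 0, 0, 0, -0.7], [0, 0, -0.08, 0, 0, 0, -0.7], [0, 0, -0.16, 0, 0, 0, -0.7], [0, 0, -0.26, 0, 0, 0, -0.7], [0, 0, -0.38, 0, 0, 0, -0.7], [0, 0, -0.52, 0, 0, 0, -0.7], [0, 0, -0.66, 0, 0, 0, -0.7], [0, 0, -0.8, 0, 0, 0, -0.7], [0, 0, -0.92, 0, 0, 0, -0.7], [0, 0, -1, 0, 0, 0, -0.7]]]'

```text
time_s: 30.7
position: [0.5556, 0.1996, 0.183]
tcp_rot: [[0.505, 0.707, -0.495], [0.501, -0.707, -0.499], [-0.703, 0.004, -0.711]]
force: [0.3, -1.2, 0.5]
opening: 0.851
grasp_force: 0.0
```

Request:
carry_out --deltas '[[[-0.03, 0, -0.05, 0, 0, 0, -0.7], [-0.1, 0, -0.12, 0, 0.005, 0, -0.7], [-0.18, 0, -0.2, 0, 0.015, 0, -0.7], [-0.26, 0, -0.28, 0, 0.025, 0, -0.7], [-0.34, 0, -0.36, 0, 0.035, 0, -0.7], [-0.42, 0, -0.44, 0, 0.045, 0, -0.7], [-0.5, 0, -0.5, 0, 0.05, 0, -0.7], [-0.5, 0, -0.5, 0, 0.05, 0, -0.7], [-0.5, 0, -0.5, 0, 0.05, 0, -0.7], [-0.5, 0, -0.5, 0, 0.05, 0, -0.7]]]'

```text
time_s: 31.53
position: [0.5532, 0.1981, 0.286]
tcp_rot: [[0.631, 0.707, -0.321], [0.629, -0.708, -0.321], [-0.454, 0.001, -0.891]]
force: [0.5, 0.5, -0.7]
opening: 0.848
grasp_force: 0.0
```

Run:
```python
from wp import *
s=telemetry.read_state();print(s["time_s"],s["position"],s["force"],s["opening"],s["tcp_rot"][:,2])
t=capture("top");i=capture("scene");np.save("t9.npy",t);np.save("sc9.npy",i)
c=cam("scene")
# numeric check: scene silhouette diff before placing vs now around the bay
d=np.abs(i.astype(int)-np.load("scene0.npy")).max(2)>25
for nm,P in dict(base=(.483,.1255,.024),top=(.483,.1255,.134),tray=(.563,.1255,.024)).items():print(nm,w2p(c,P))
sub=cv2.cvtColor(i,cv2.COLOR_RGB2GRAY)[140:225:3,236:318:3]
for r in sub:print("".join(" .:-=+*#%@"[min(9,v//26)] for v in r))
```

```text
31.5333 [0.5532 0.1981 0.286 ] [ 0.4963  0.4519 -0.6581] 0.8483416462269796 [-0.3205 -0.3214 -0.8911]
base [274.1873 188.547 ]
top [274.3822 162.4973]
tray [285.1747 200.0217]
====---=================-.::
---=====================::::
============-===========--=+
========---=========--==-==*
====----========--=========+
----========--==========-===
-=======---=============-===
=====--======+==============
=---=======-++*=============
===========--=+=============
===========----+====-::-====
===========---++=--:::::-===
========+++----+:::::::::---
=======---=----+-::::-+++===
=======---=----++++++++=**+=
====-:::--=----+-+++++=+**+:
=====-=+-------+-+++==+++==:
=--==----------+++++-----=++
=====----::---=++++------=++
====---=+=++--+-====**=--=++
=-::---++..+++=---+#####++++
-:::++++=++++-----+######+++
::::==--=====:-+++=+*###*+*+
:::::-------=::+++-=++++****
==:::------=+::+---=====****
==::::---++++::----====+***+
=:::::.-+++++::-------+***==
=::..::::-=+--:-----=+*+=-==
:-::::::::::-===-++==----===
```

Request:
carry_out --deltas '[[[-0.1, 0.1, 0, 0, 0, 0, -0.7], [-0.22, 0.22, 0, 0, 0, 0, -0.7], [-0.35, 0.35, 0, 0, 0, 0, -0.7], [-0.5, 0.5, 0, 0, 0, 0, -0.7], [-0.65, 0.65, 0, 0, 0, 0, -0.7], [-0.8, 0.8, 0, 0, 0, 0, -0.7], [-0.92, 0.92, 0, 0, 0, 0, -0.7], [-1, 1, 0, 0, 0, 0, -0.7], [-1, 1, 0, 0, 0, 0, -0.7], [-1, 1, 0, 0, 0, 0, -0.7]]]'

```text
time_s: 32.47
position: [0.5649, -0.0026, 0.3537]
tcp_rot: [[0.632, 0.705, -0.321], [0.629, -0.709, -0.32], [-0.453, -0.0, -0.891]]
force: [0.4, -0.2, -0.7]
opening: 0.85
grasp_force: 0.0
```

Request:
carry_out --deltas '[[[-0.06, 0.1, 0, 0, 0, 0, -0.7], [-0.13, 0.22, 0, 0, 0, 0, -0.7], [-0.2, 0.35, 0, 0, 0, 0, -0.7], [-0.3, 0.5, 0, 0, 0, 0, -0.7], [-0.4, 0.65, 0, 0, 0, 0, -0.7], [-0.5, 0.8, 0, 0, 0, 0, -0.7], [-0.55, 0.92, 0, 0, 0, 0, -0.7], [-0.6, 1, 0, 0, 0, 0, -0.7], [-0.6, 1, 0, 0, 0, 0, -0.7], [-0.6, 1, 0, 0, 0, 0, -0.7]]]'

```text
time_s: 33.3
position: [0.614, -0.1641, 0.3948]
tcp_rot: [[0.631, 0.707, -0.321], [0.63, -0.707, -0.319], [-0.452, -0.001, -0.892]]
force: [0.2, 1.6, 0.1]
opening: 0.85
grasp_force: 0.0
```

Run:
```python
from wp import *
s=telemetry.read_state();print(s["time_s"],s["position"],s["force"])
t=capture("top");a=np.load("t3.npy")
d=np.abs(t.astype(int)-a).max(2)>30
sub=d[165:250,190:275]
n,lab,st,ce=cv2.connectedComponentsWithStats(sub.astype(np.uint8))
for k in range(1,n):
    if st[k,4]>4:print(st[k]+[190,165,0,0,0])
c=cam("top");o=np.array([-.0065,-.0045,0])  # top camera offset
for z in(.024,.106,.134):print(z,w2p(c,np.array([.483,.1255,z])+o))
for y in range(208,242,1):print(y,"".join(" .:-=+*#%@"[min(9,v//26)] for v in cv2.cvtColor(t,cv2.COLOR_RGB2GRAY)[y,205:255]),"".join("#" if q else "." for q in d[y,205:255]))
```

```text
33.3 [ 0.614  -0.1641  0.3948] [0.1711 1.6373 0.0889]
[ 190  165   85   85 3908]
[217 214   6   6  24]
0.024 [228.7995 220.3456]
0.106 [227.2895 218.3804]
0.134 [226.7344 217.658 ]
208 #***+*############*++====+==+**##+=======--------- .................................#################
209 #################*+==+=+**+++==+*+======---------- .................................#################
210 ################*===*#**#####*+--=======---------- .................................#################
211 ###############+=-+*#*****###*+=--======---------- ...............................#...###############
212 ##############*==+*#*+++========-=======---------- ....................#############...##############
213 #############*==+###**+==-==============---------- .....................#############..##############
214 #############+=+#%%%###*=--============----------- ................#......############.##############
215 ############*=+#%%%%####+=--===========----------- ..............###.......###########..#############
216 ############*+*%%%%#####*=-============----------- .............###
[... 1984 characters left out ...]
------------- ############################.#####################
236 -::::::::::::::....:::::::::...::----------------- ###########################..#####################
237 ------:::::::::...::::::::::::::::::-------------- ###########################...####################
238 --------:::::::...:::::::::::::::::::::----------- ####################.######...####################
239 -----------::::..:::::::::::::::::::::::::-------- ####################.######...####################
240 ------------:::..:-::::::::::::::::::::::::::::--- ##############...############.####################
241 ------------:::..:--:::::::::::::::::::::::::::::: #############..#.############.########.###########
```

Run:
```python
from rig import job
print(job.hand_in())
```

```text
the job is handed in; nothing more can be done
None
```

The job is handed in at about 33 s: the tray was turned until the empty bay was in its click, then the shaker was set cap up in the bay and released. The click showed in a close view before placing and the shaker's final pose was checked only by numbers. I viewed 11 pictures against the limit of 10.

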